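# Take the pen pot off the screen's barbed hook

## Task

Take the pen pot off the barbed hook on the desk screen: raise it, swing its bottom out and back its slot over the barb tip, gently enough not to strain the hook. Then set the pot down upright in the empty bay of the black desk tray, letting go only once it stands there, and leave the tumbler, the bottle and the phone where they are.

Things in the scene. Friction and masses are not known exactly. Their poses are not given: they have to be found in the camera images.
- screen: low desk screen, fixed: lime panel 43 mm thick, 400 mm long, up to 150 mm, with a bare aluminium rail 14 mm thick on top of it up to 215 mm. Origin on the desk below the rail's front face, half-way along; -x is the front (where the pot hangs), y along the rail, z up. The panel's front face stands 14.5 mm in front of the rail's face
- hook_clip: dark plastic barbed hook on the rail's front face, 190 mm above the desk, fixed. Origin on the rail's face, at the middle of the hook's width, level with the top of its shank; axes as the screen's. The level shank, 12 mm wide and 5 mm thick, runs straight out along -x to the upturned prong. It bears 20 N of load while the pot sits on it; pushed from below or at the barb it breaks above 8 N
- prong_foot (a point): point on the shank's top 32 mm out from the rail, where the prong starts on average. The shank telescopes: prong and barb really stand up to 10 mm nearer or farther, unmeasured: feel for the barb. The 5 mm thick prong rises 75 degrees from level, leaning out, to 15 mm above the shank; its 3 mm thick barb points back to the rail, its point 0.9 mm nearer the rail than the prong's start, 12 mm up
- pot_middle (a point): middle of the grey pen pot hanging on the hook: half-way up its 88 mm height and in the middle of its plan, 66 mm front to back (x) by 56 mm wide (y), without the hanging plate above. z up along the pot, +x to its back. Open at the top, walls 3 mm, 0.18 to 0.31 kg. Its flat sides (56 mm apart along y) are free to be gripped; its back rests against the lime panel
- pot_slot (a point): middle of the slot in the pot's upright back plate, 31 mm behind and 62 mm above the pot's middle. Plate 4 mm thick, slot 20 mm wide and 16 mm high, bridge above it 10 mm high and 44 mm wide, resting on the shank. Lifted straight, the slot's lower edge stops under the shank after 11 mm; it comes off only with its bottom swung out 42 to 46 degrees, the bridge rising close behind the barb, then out
- tray: black desk tray, fixed on the desk, 88 mm (x) x 158 mm (y), 14 mm high, floor 4 mm thick, walls 4 mm; two bays, the one at -y holds a note block and a steel clip, the one at +y is empty. Origin at the centre of its underside
- bay (a point): centre of the floor of the tray's empty bay, 4 mm above the desk; the bay is 80 mm (tray x) by 73 mm (tray y) inside. Axes as the tray's
- tumbler: red tumbler, 79 mm wide and 127 mm high, standing; origin at the centre of its underside
- bottle: closed bottle, 60 mm in diameter and 190 mm high, standing; origin at the centre of its underside
- phone: phone in a yellow case lying flat, 150 x 74 x 9 mm, long along its x; origin at the centre of its underside
Not all that is in view belongs to the job. Of the things that look like the part that bears pot_middle, the smallest one is meant.

How it is judged (in metres and radians):
On the way:
1. the pot is off the hook, clear of its tip (x of pot_slot in the frame of hook_clip below -0.055 m and contact force between pot and hook_clip below 0.1 N and contact force between pot and the fingers above 1 N), for 0.1 s.
At the end, for the whole second after the job is handed in: the pot stands upright (within about 3 degrees) on the floor of the tray's empty bay, its middle within 12 mm of the bay's centre, released and at rest (horizontal distance between pot_middle and bay below 0.012 m and z of pot_middle in the frame of bay between 0.04 and 0.048 m and angle between pot_middle's own z axis and vertical below 0.06 rad and linear speed of pot below 0.01 m/s); the robot touches nothing.
It fails at once if the hook is strained: more than 8 N on it once the pot is raised off its seat (contact force between hook_clip and anything else above 8 N and z of pot_slot in the frame of hook_clip above -0.005 m).
It fails at once if the hook is overloaded: more than 20 N on it (contact force between hook_clip and anything else above 20 N).
It fails at once if the pot is let go in the air, off the hook (x of pot_slot in the frame of hook_clip below -0.055 m and height (world z) of pot_middle above 0.062 m and contact force between pot and anything else below 0.2 N).
It fails at once if the tumbler, bottle or phone is shifted by more than 20 mm (distance of any of tumbler, bottle, phone from where it was at the start of the episode above 0.02 m).
It also fails if it takes over 72 s, if anything falls off the work surface, if the arm or the gripper's body presses on something with over 40 N, if the wrist force passes 120 N, or if a joint passes its speed limit or range.

## Robot

A 7-joint arm with a two-finger parallel gripper is mounted at the origin on the work surface. World frame = base frame: x ahead of the robot, y to its left, z up, the work surface at z = 0. Lengths are in m, angles in degrees, forces in N, time in s.
With the tool pointing down it reaches from about 0.425 to 0.875 m from the base axis. Payload 4.7 kg.
Tool frame: the origin (TCP) lies at the very end of the fingers, on their centre line; the grasp point (between the pads) lies 19 mm behind it; z points along the fingers, y is the direction in which the jaws open and shut (so a half turn about z gives the same grasp; the last joint's range is limited). The gripper opens to 87 mm and grips with 3 to 60 N. Pads are 19 mm wide; open, the fingers measure 117 mm over their backs; the gripper's body (75 mm by 190 mm) begins 51 mm behind the grasp point.
Start: joints at [64.807, 18.392, -4.016, 83.108, 1.295, 78.541, -3.26], TCP at [0.285, -0.584, 0.223] pointing down, gripper open.
Joint ranges: [-163.93, 163.93], [-17.29, 119.83], [-79.2, 71.16], [3.27, 140.29], [-89.18, 269.18], [5.43, 117.66], [-154.24, 154.24]. Speed limits (degrees/s): [147.25, 147.25, 180, 180, 180, 180, 180].

## Interface

Orientations are given as [roll, pitch, yaw] about the fixed x, y, z axes, in that order (R = Rz(yaw) Ry(pitch) Rx(roll)).
In Python, from cell import * gives the robot as it stands.
- The arm moves only by the tool arm_command, never from a script. Its argument "targets" is a list that holds one entry, the list of rows, each a list of 7 numbers: the shift along the tool's x, y, z in m, then the turn, a rotation vector about the tool's x, y, z in degrees, then the gripper's target within -1 to 1 (shut at 1, half-way at 0, fully open at -1). In form: [[[tx, ty, tz, rx, ry, rz, claw], ...]]. A call has 1 to 10 rows; each row is the pose to reach, as a shift and turn from the pose commanded when the call began, along the tool's axes at that moment; what a row does not reach only later rows make up. A row lasts 1/10 s, in which the tool goes at most 50 mm and 8.59 degrees, less where a joint would pass 70% of its speed; a pose out of reach is approached as far as the arm can. A call with a gripper value outside its range is refused whole. The fingers move at their own pace and stop on an object; "newtons" is the grip in N (left out, the last holds). Time passes only in rows, so rows that repeat a pose let the fingers close. It gives the time, the measured TCP pose, the force and the opening at its end, in the units of the state.
- get_obs(): the state, without advancing time (a new reading comes with each control period).
- read_camera(name): name is "scene" or "side" or "wrist"; returns a dict with "img" (420x560x3 uint8, red, green, blue), "z_map" (420x560 float32, m along the optical axis (not along the pixel's ray), 0 where there is no reading), "K" (3x3 intrinsics, pixels), "origin" and "attitude" of the camera in the world. Camera axes: x right, y down, z forward; pixel columns grow to the right and rows downward; lengths in m; the calibration is good to about 2 mm. The wrist camera is an equidistant fisheye: a pixel r from the principal point sees the ray r / f radians off the axis. A picture is of the moment at which its call begins.
- sign_off(): hands the job in, once; it reports no verdict.
Trained networks look in the newest picture that a camera, given by its name, has taken for a name from the list of things; names that differ only in an ending like _2 or _b are one class to them, and where a whole thing is asked for, a point or a joint stands for the part that bears it (a point fixed in the world has none). Each returns a list of dicts, best first, with "conf" (0 to 1); they miss things now and then, are a little off and sometimes report something else, mostly with a low value. They report only what shows in the picture. A call takes as long as a camera call. They do not tell look-alikes from the thing itself.
- search_frame(thing, camera): "position" ([column, row] in pixels, amid what is visible of it).
The state is a dict: "time_s": time; "qpos": joint angles; "joint_velocities": joint speeds; "effort": joint torques, N m; "tool_pos": TCP position; "tool_rot": TCP orientation; "force": force on the tool from outside, world axes, zero at the start; "wrist_torque": the same for the moment, N m; "grip_width": finger opening in m.
Only numpy, scipy, OpenCV 4.12 (cv2) and the standard library are available. Lean on these libraries where they do the work, as an engineer would, in place of code of your own. Each camera call takes 0.05 s, during which the arm holds its last target.

## Working session

There is one attempt and no reset: what is moved stays moved. The work goes in short steps, Python scripts to look and compute and a tool call to move; the robot and the scene stay as the last step left them, time stands still between calls to the robot, and variables do not carry over. Pictures are saved under pics/ and viewed, and the job is handed in when it is done.

Besides the shell and the picture viewer there is one more tool, called after "Request:" as name([rows], argument=value, ...), one row to a line, values as JSON. arm_command: Moves the arm, as the interface text tells. Its arguments: {"type":"object","properties":{"targets":{"type":"array","items":{"type":"array","items":{"type":"array","items":{"type":"number"}}}},"newtons":{"type":"number"}},"required":["targets"]}

```bash
ls; mkdir -p pics; python3 - <<'E'
from cell import *
import cv2
o=get_obs(); print(o)
for n in ["scene","side","wrist"]:
    c=read_camera(n); cv2.imwrite(f"pics/{n}0.png",c["img"][:,:,::-1]); print(n,c["K"].tolist(),c["origin"],c["attitude"])
    for t in ["screen","hook_clip","pot_middle","pot_slot","tray","bay","tumbler","bottle","phone"]:
        try: print(t,[(d["position"],round(d["conf"],2)) for d in search_frame(t,n)])
        except Exception as e: print(t,e)
E
```

```text
pics
{'time_s': 0.0, 'qpos': array([64.8074567 , 18.44035256, -4.01425244, 83.175474  ,  1.29587259,
       78.54014932, -3.25920576]), 'joint_velocities': array([ 0.01547828,  0.03460009, -0.07393896,  0.03684307, -0.00458563,
       -0.02861108,  0.04288865]), 'effort': array([-6.14733472e-04, -4.91293466e+01, -4.04393105e-01, -3.12529528e+01,
       -6.38757111e-02,  4.38136014e-02,  1.57384120e-04]), 'tool_pos': array([ 0.28463871, -0.58374597,  0.22144168]), 'tool_rot': array([-1.79889311e+02,  6.99516431e-03,  2.60020671e+01]), 'force': array([-0.05613353,  0.37580886,  0.572244  ]), 'wrist_torque': array([-0.04519597, -0.02092486,  0.02341034]), 'grip_width': 0.08715394037391566}
scene [[398.3607095124206, 0.0, 269.4382665063211], [0.0, 398.3607095124206, 210.93002013361473], [0.0, 0.0, 1.0]] [ 1.10260988 -0.33835307  0.77936994] [-137.13229393    0.18136027   56.39748401]
screen [([262.3, 233.0], 0.67), ([267.5, 185.2], 0.37)]
hook_clip [([281.0, 175.1], 0.49)]
pot_middle [([263.8, 153.7], 0.9), ([130.8, 256.9], 0.64), ([266.2, 185.5], 0.62), ([322.9, 301.1], 0.61)]
pot_slot 
[... 491 characters left out ...]
], 0.72), ([228.5, 185.7], 0.65), ([326.9, 324.2], 0.59)]
pot_slot [([323.6, 321.6], 0.81), ([282.3, 230.7], 0.64), ([231.8, 186.8], 0.63)]
tray [([405.0, 221.2], 0.57), ([266.9, 201.1], 0.48)]
bay [([404.5, 218.9], 0.56)]
tumbler [([240.6, 333.5], 0.73)]
bottle [([351.0, 163.1], 0.66), ([283.5, 227.9], 0.23)]
phone [([152.2, 338.5], 0.59)]
wrist [[325.19226210127806, 0.0, 280.149691149901], [0.0, 325.19226210127806, 213.39963318723144], [0.0, 0.0, 1.0]] [ 0.35715653 -0.54883731  0.38586303] [ 1.62968785e+02  7.16594663e-02 -6.40445263e+01]
screen []
hook_clip []
pot_middle []
pot_slot []
tray [([133.8, 8.6], 0.76)]
bay [([132.0, 5.3], 0.65)]
tumbler []
bottle []
phone [([131.9, 2.9], 0.33)]
```

View pics/scene0.png

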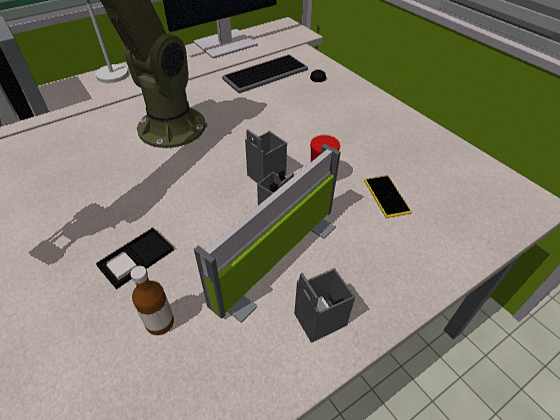

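View pics/side0.png

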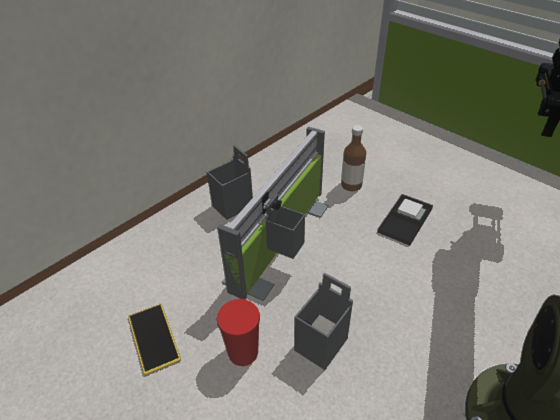

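View pics/wrist0.png

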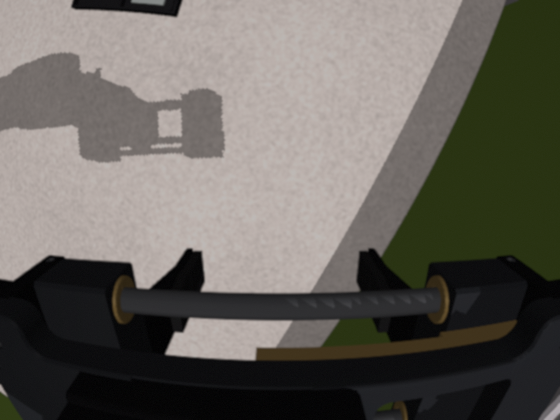

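```bash
cat > h.py <<'E'
from cell import *
import numpy as np, cv2
from scipy.spatial.transform import Rotation as Ro
def cloud(c):
    K=c["K"]; z=c["z_map"]; h,w=z.shape
    u,v=np.meshgrid(np.arange(w),np.arange(h))
    P=np.stack([(u-K[0,2])/K[0,0]*z,(v-K[1,2])/K[1,1]*z,z],-1)
    R=Ro.from_euler('xyz',c["attitude"],degrees=True).as_matrix()
    W=P@R.T+c["origin"]; W[z<=0]=np.nan
    return W
def proj(c,p):
    R=Ro.from_euler('xyz',c["attitude"],degrees=True).as_matrix()
    q=(np.atleast_2d(p)-c["origin"])@R
    return np.c_[q[:,0]/q[:,2]*c["K"][0,0]+c["K"][0,2],q[:,1]/q[:,2]*c["K"][1,1]+c["K"][1,2]]
E
python3 - <<'E'
from h import *
import pickle
np.set_printoptions(precision=4,suppress=True)
D={}
for n in ["scene","side"]:
    c=read_camera(n); D[n]=c; W=cloud(c); c["W"]=W
    im=c["img"].astype(int)
    print(n,"desk z",np.nanmedian(W[(abs(W[...,2])<.02)][:,2]))
    # lime
    hsv=cv2.cvtColor(c["img"],cv2.COLOR_RGB2HSV)
    inb=(W[...,0]>.2)&(W[...,0]<1.1)&(abs(W[...,1])<.6)&(W[...,2]>.02)
    g=(hsv[...,0]>30)&(hsv[...,0]<50)&(hsv[...,1]>120)&inb
    print("lime",g.sum(),np.nanmin(W[g],0),np.nanmax(W[g],0))
    P=W[g];
    r=((hsv[...,0]<8)|(hsv[...,0]>172))&(hsv[...,1]>150)&inb
    P=W[r];print("red",r.sum(),P.min(0),P.max(0))
    pix={"scene":[(263,154),(267,186),(133,256),(150,310),(390,197),(325,305)],"side":[(285,229),(228,186),(327,324),(405,221),(351,163),(152,338)]}[n]
    for p in pix: print(p,W[p[1],p[0]])
    o=c["img"][...,::-1]
    x0,y0=(190,110) if n=="scene" else (210,120)
    cv2.imwrite(f"pics/{n}_crop.png",cv2.resize(o[y0:y0+150,x0:x0+190],None,fx=4,fy=4,interpolation=cv2.INTER_CUBIC))
pickle.dump(D,open("d0.pkl","wb"))
E
```

```text
scene desk z 0.000953299744921754
lime 4739 [ 0.5392 -0.2099  0.0201] [0.7073 0.1738 0.1877]
red 397 [0.4383 0.0372 0.0755] [0.5923 0.2886 0.2191]
(263, 154) [0.4145 0.0963 0.1206]
(267, 186) [0.5326 0.0311 0.1337]
(133, 256) [ 0.444  -0.297   0.0057]
(150, 310) [ 0.667  -0.3208  0.1053]
(390, 197) [0.6454 0.3565 0.0095]
(325, 305) [ 0.8175 -0.014   0.0444]
side desk z 0.0010235327060793553
lime 1730 [ 0.2518 -0.5758  0.021 ] [0.6688 0.1799 0.3138]
red 1234 [0.434  0.2172 0.0208] [0.5112 0.2928 0.1318]
(285, 229) [0.5436 0.0562 0.1587]
(228, 186) [0.7866 0.0072 0.1076]
(327, 324) [0.3777 0.1103 0.0433]
(405, 221) [ 0.4451 -0.286   0.005 ]
(351, 163) [ 0.6287 -0.2847  0.0983]
(152, 338) [0.6294 0.3619 0.0093]
```

View pics/side_crop.png

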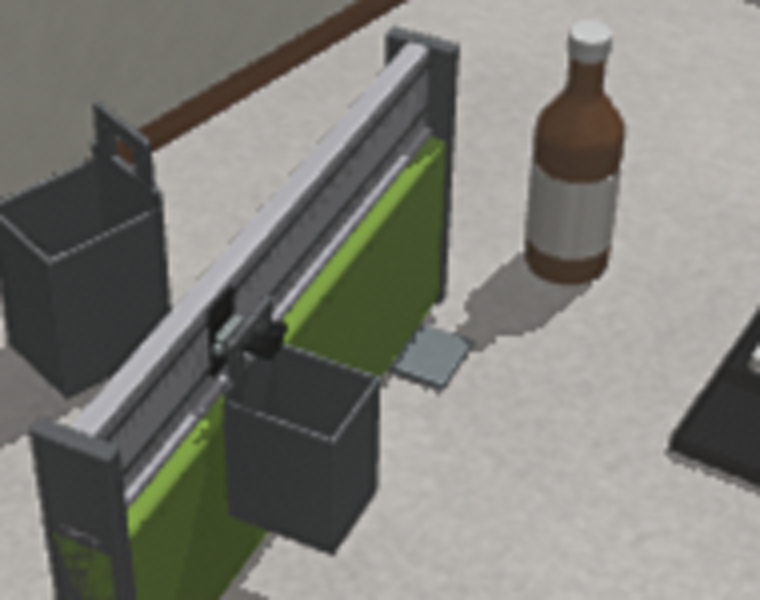

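View pics/scene_crop.png

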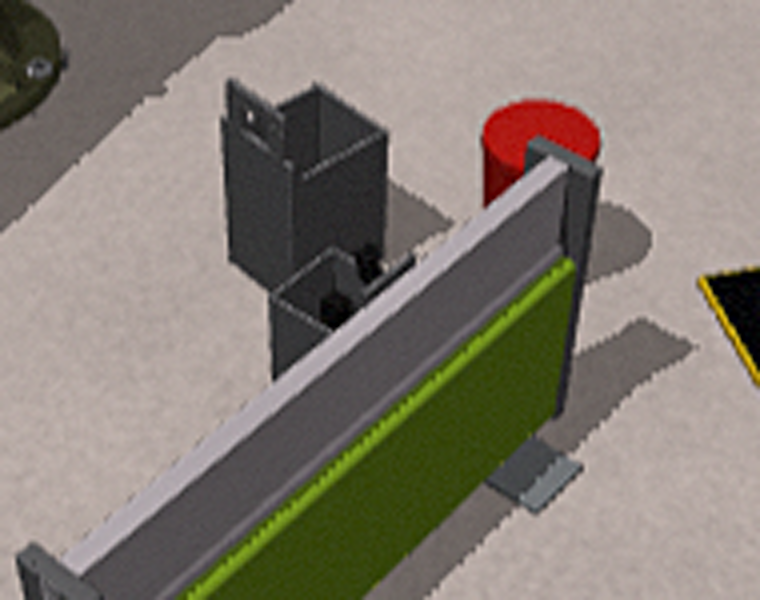

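The crop shows the hanging pot at side (285,229), with the hook's dark prong at about (277,203). The look-alikes at (228,186) and (327,324) are larger and stand on the desk. So the hanging pot, the smallest of the three, is the one meant. Next I fit its geometry.

```bash
python3 - <<'E'
from h import *
import pickle
np.set_printoptions(precision=4,suppress=True)
D=pickle.load(open("d0.pkl","rb"))
def fitline(P):
    m=P.mean(0); u,s,v=np.linalg.svd(P-m); return m,v[0]
for n in D:
    W=D[n]["W"]; hsv=cv2.cvtColor(D[n]["img"],cv2.COLOR_RGB2HSV)
    # rail top
    m=(W[...,2]>.208)&(W[...,2]<.222)&(W[...,0]>.4)&(W[...,0]<.75)&(abs(W[...,1])<.3)
    P=W[m][:,:2]; 
    c,d=fitline(P); 
    for _ in range(3):
        r=(P-c)@[-d[1],d[0]]; k=abs(r)<.01; c,d=fitline(P[k]); P=P[k]
    t=(P-c)@d; r=(P-c)@[-d[1],d[0]]
    print(n,"rail top",len(P),c,d,np.degrees(np.arctan2(d[1],d[0])),"t",t.min(),t.max(),"r",np.percentile(r,[2,50,98]), "ends",c+d*t.min(),c+d*t.max())
W=D["side"]["W"]
hsv=cv2.cvtColor(D["side"]["img"],cv2.COLOR_RGB2HSV)
# screen frame guess: y axis along rail; 
E
```

```text
scene rail top 1342 [ 0.6428 -0.0399] [ 0.2694 -0.963 ] -74.36894996305938 t -0.22568454963888523 0.174147904411991 r [-0.0085  0.0006  0.0064] ends [0.582  0.1775] [ 0.6897 -0.2076]
side rail top 1044 [0.6252 0.0124] [-0.27    0.9629] 105.66207735804205 t -0.22981792063887158 0.17252051004073907 r [-0.0089  0.0006  0.0078] ends [ 0.6872 -0.2089] [0.5786 0.1785]
```

```bash
cat >> h.py <<'E'
YAW=np.radians(15.65)
SX=np.array([np.cos(YAW),np.sin(YAW),0]); SY=np.array([-np.sin(YAW),np.cos(YAW),0])
RS=np.stack([SX,SY,[0,0,1]],1)
SO=np.array([.635,-.0153,0])-.007*SX
def toS(P): return (P-SO)@RS
E
python3 - <<'E'
from h import *
import pickle
np.set_printoptions(precision=4,suppress=True,linewidth=150)
D=pickle.load(open("d0.pkl","rb"))
for n in D:
    c=D[n];S=toS(c["W"]); hsv=cv2.cvtColor(c["img"],cv2.COLOR_RGB2HSV)
    box=(abs(S[...,1])<.17)
    def st(name,m,q=(2,10,50,90,98)):
        P=S[m]; print(n,name,len(P),*[np.percentile(P[:,i],q) for i in range(3)],sep="  ") if len(P) else print(n,name,0)
    st("railtop",box&(S[...,2]>.208)&(S[...,2]<.225)&(abs(S[...,0])<.03))
    st("railface",box&(S[...,2]>.165)&(S[...,2]<.205)&(S[...,0]>-.012)&(S[...,0]<.03)&(abs(S[...,1])>.05))
    lime=(hsv[...,0]>30)&(hsv[...,0]<50)&(hsv[...,1]>120)
    st("limeface",box&lime&(S[...,2]>.03)&(S[...,2]<.14)&(abs(S[...,0])<.06))
    pot=box&(abs(S[...,1])<.08)&(S[...,2]>.05)&(S[...,2]<.26)&(S[...,0]<-.018)&(S[...,0]>-.13)
    pot&=~lime
    st("pot",pot)
    P=S[pot]
    for z in np.arange(.06,.22,.01):
        k=abs(P[:,2]-z)<.005
        if k.sum()>3: print("  z %.2f n%d x %s y %s"%(z,k.sum(),np.percentile(P[k,0],[0,5,50,95,100]),np.percentile(P[k,1],[0,5,50,95,100])))
    near=box&(abs(S[...,1])<.1)&(S[...,2]>.16)&(S[...,2]<.24)&(S[...,0]<-.004)&(S[...,0]>-.06)
    P=S[near]
    print("near hook"); 
    ys,xs=np.where(near)
    H,e1,e2=np.histogram2d(P[:,1],P[:,2],bins=[np.arange(-.1,.1,.01),np.arange(.16,.245,.01)]); print(H.astype(int))
E
```

```text
scene  railtop  1112  [-0.0006  0.0011  0.0084  0.013   0.0137]  [-0.1649 -0.144  -0.0258  0.1243  0.1611]  [0.2086 0.211  0.2153 0.2167 0.2174]
scene  railface  1021  [0.0116 0.012  0.0128 0.0135 0.0139]  [-0.1665 -0.1521 -0.0715  0.1371  0.1636]  [0.166  0.1691 0.1856 0.201  0.2042]
scene  limeface  2976  [0.026  0.0265 0.0273 0.028  0.0285]  [-0.1646 -0.1436 -0.0245  0.1262  0.1611]  [0.0324 0.0424 0.089  0.1306 0.138 ]
scene  pot  374  [-0.0808 -0.0794 -0.0686 -0.0328 -0.0196]  [0.038  0.039  0.0469 0.0771 0.0791]  [0.1125 0.1252 0.1515 0.1963 0.2044]
  z 0.11 n9 x [-0.0788 -0.0787 -0.076  -0.0695 -0.0685] y [0.0376 0.038  0.0392 0.0401 0.0403]
  z 0.12 n25 x [-0.0793 -0.0792 -0.0714 -0.0647 -0.0633] y [0.0384 0.0389 0.0402 0.0784 0.0788]
  z 0.13 n49 x [-0.0813 -0.0792 -0.0712 -0.0597 -0.0558] y [0.0379 0.0382 0.0717 0.0789 0.0798]
  z 0.14 n64 x [-0.0813 -0.0802 -0.0721 -0.0537 -0.0497] y [0.038  0.0386 0.0406 0.0788 0.08  ]
  z 0.15 n56 x [-0.0809 -0.0802 -0.0716 -0.0486 -0.045 ] y [0.038  0.0386 0.0401 0.0735 0.0775]
  z 0.16 n89 x [-0.0819 -0.0807 -0.0769 -0.0412 -0.0354] y 
[... 2582 characters left out ...]
 [-0.0383 -0.0377 -0.031  -0.0182 -0.0182] y [0.0474 0.051  0.0705 0.0775 0.0787]
  z 0.21 n7 x [-0.0385 -0.0383 -0.036  -0.034  -0.0336] y [0.0656 0.0656 0.0703 0.0765 0.0771]
near hook
[[ 0  0  0  0  0  0  0  0]
 [ 0  0  0  0  0  0  0  0]
 [ 0  0  0  0  0  0  0  0]
 [ 0  0  0  0  0  0  0  0]
 [ 0  0  0  0  0  0  0  0]
 [ 0  0  0  0  0  0  0  0]
 [ 0  0  0  0  0  0  0  0]
 [ 0  0  0  0  0  0  0  0]
 [ 0  0  0  0  0  0  0  0]
 [ 0  0  0  0  0  0  0  0]
 [ 0  0  0  0  0  0  0  0]
 [ 0  0  0  0  0  0  0  0]
 [ 0  0  0  0  0  0  0  0]
 [11  0  0  0  0  0  0  0]
 [33  0  2  5  3  0  0  0]
 [ 4  0  4  9  6  0  0  0]
 [ 6  7  5 25 15  0  0  0]
 [11  8 15 39 20  0  0  0]
 [ 5 10 20 22  1  0  0  0]]
```

```bash
python3 - <<'E'
from h import *
import pickle
np.set_printoptions(precision=4,suppress=True,linewidth=150)
D=pickle.load(open("d0.pkl","rb"))
for n in D:
    c=D[n];S=toS(c["W"]);W=c["W"]
    m=(S[...,2]>.08)&(S[...,2]<.175)&(S[...,0]<-.02)&(S[...,0]>-.1)&(abs(S[...,1]-.067)<.05)
    print(n,"pot y",np.percentile(S[m][:,1],[0,1,5,95,99,100]),"z",np.percentile(S[m][:,2],[0,1,99,100]))
    m=(S[...,2]>.175)&(S[...,2]<.22)&(S[...,0]<-.010)&(S[...,0]>-.06)&(abs(S[...,1]-.067)<.05)
    P=S[m]; px=np.argwhere(m)
    pl=P[P[:,0]>-.022]; print("plate",len(pl),pl.min(0),pl.max(0))
    hk=P[P[:,0]<-.024]; print("hook pts"); print(hk[np.argsort(hk[:,2])][::1] if len(hk)<70 else hk[np.argsort(hk[:,2])][::2])
    # tray
    hsv=cv2.cvtColor(c["img"],cv2.COLOR_RGB2HSV)
    m=(W[...,2]>.009)&(W[...,2]<.03)&(abs(W[...,0]-.445)<.13)&(abs(W[...,1]+.29)<.13)
    P=W[m]; r=cv2.minAreaRect((P[:,:2]*1000).astype(np.float32)); print("tray",len(P),r,np.percentile(P[:,2],[5,50,95,100]))
    m=(hsv[...,2]<60)&(W[...,2]>-.01)&(W[...,2]<.03)&(abs(W[...,0]-.445)<.1)&(abs(W[...,1]+.29)<.12)
    P=W[m]; r=cv2.minAreaRect((P[:,:2]*1000).astype(np.float32)); print("tray dark",len(P),r)
    # big front pot
    m=(W[...,2]>.02)&(abs(W[...,0]-.39)<.08)&(abs(W[...,1]-.11)<.08)&(W[...,2]<.3)
    P=W[m]; print("bigpot",P.min(0),P.max(0))
    x0,y0=(90,220) if n=="scene" else (360,180)
    cv2.imwrite(f"pics/{n}_tray.png",cv2.resize(c["img"][y0:y0+75,x0:x0+95,::-1],None,fx=8,fy=8,interpolation=cv2.INTER_CUBIC))
E
```

```text
scene pot y [0.0376 0.038  0.0387 0.0933 0.0946 0.0961] z [0.0985 0.1095 0.166  0.1672]
plate 62 [-0.0204  0.0452  0.1877] [-0.0147  0.0884  0.2027]
hook pts
[[-0.0345  0.0649  0.1877]
 [-0.0305  0.0636  0.1881]
 [-0.0281  0.064   0.1892]
 [-0.0315  0.0647  0.1896]
 [-0.0304  0.0737  0.1899]
 [-0.027   0.0764  0.1901]
 [-0.0277  0.067   0.1903]
 [-0.029   0.065   0.1909]
 [-0.0293  0.0689  0.191 ]
 [-0.0313  0.0712  0.1911]
 [-0.034   0.0643  0.1913]
 [-0.0273  0.0699  0.1914]
 [-0.0276  0.0736  0.1917]
 [-0.0298  0.066   0.1927]
 [-0.0322  0.0723  0.1928]
 [-0.0324  0.0761  0.193 ]
 [-0.0313  0.0678  0.1934]
 [-0.0301  0.0731  0.1935]
 [-0.0306  0.0635  0.1939]
 [-0.0341  0.0643  0.1942]
 [-0.0327  0.0729  0.195 ]
 [-0.0337  0.0706  0.196 ]
 [-0.0316  0.068   0.1961]
 [-0.031   0.0639  0.1963]
 [-0.0361  0.0632  0.1967]
 [-0.0324  0.0657  0.1972]
 [-0.034   0.0642  0.1973]
 [-0.0366  0.0639  0.1989]
 [-0.0338  0.0638  0.2006]
 [-0.0345  0.0714  0.2008]
 [-0.0348  0.0752  0.201 ]
 [-0.0371  0.0644  0.2011]
 [-0.0303  0.0697  0.2015]
 [-0.0314  0.0643  0.2017]
 [-0.032   0.0718  0.202
[... 1975 characters left out ...]
759  0.2039]
 [-0.0307  0.065   0.204 ]
 [-0.0323  0.0679  0.2042]
 [-0.0357  0.0698  0.2043]
 [-0.0376  0.069   0.2044]
 [-0.0352  0.0774  0.2046]
 [-0.0341  0.0711  0.2047]
 [-0.0372  0.0768  0.2049]
 [-0.0378  0.0736  0.2054]
 [-0.0385  0.0663  0.2054]
 [-0.0336  0.0658  0.2058]
 [-0.0362  0.0749  0.2058]
 [-0.0358  0.0656  0.2065]
 [-0.0351  0.0771  0.2071]
 [-0.036   0.0703  0.2076]]
tray 752 ((449.3934326171875, -292.2714538574219), (88.57048797607422, 162.7104034423828), 11.10206413269043) [0.0095 0.0149 0.0189 0.0218]
tray dark 1109 ((448.1092834472656, -292.9570007324219), (85.7862319946289, 163.56134033203125), 11.10206413269043)
bigpot [0.3308 0.0837 0.0201] [0.416  0.1807 0.1662]
```

View pics/side_tray.png

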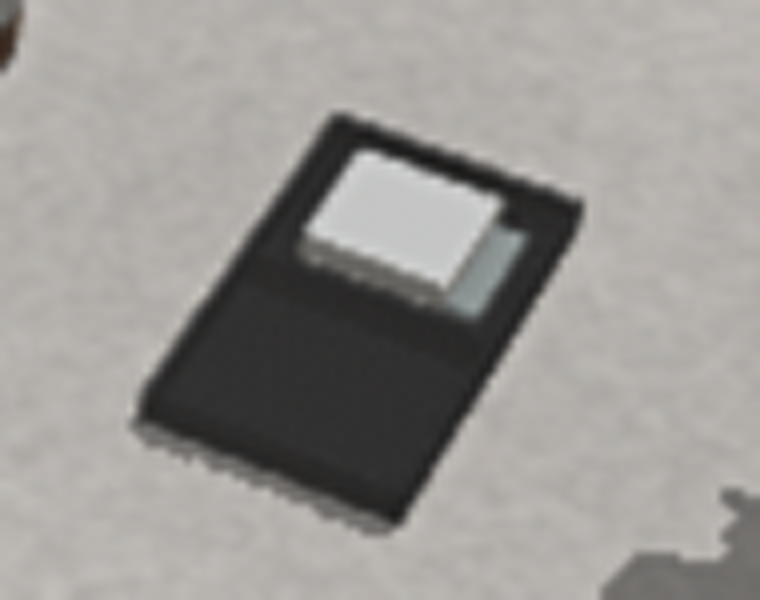

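```bash
cat > plan.py <<'E'
import numpy as np
# 2D in hook frame with prong foot at x=0 (rail at +L). Convex parts; penetration via SAT gap
def hook(var):
    t=np.radians(75); d=np.array([-np.cos(t),np.sin(t)]); n=np.array([-np.sin(t),-np.cos(t)]) # outward normal
    off={0:0,1:2.5}[var]  # 0: inner face at foot; 1: centred
    a=np.array([0.,0])-n*off
    h=15/np.sin(t)
    prong=np.array([a-d*1,a-d*1+n*5,a+d*h+n*5,a+d*h])
    shank=np.array([[-5.0+off,-5],[40,-5],[40,0],[-5.0+off,0]])
    base=a+d*(12/np.sin(t))
    barb=np.array([[base[0]-1,10.5],[.9,10.5],[.9,13.5],[base[0]-1,13.5]])
    barb2=np.array([[base[0]-1,9],[.9,11.5],[.9,12.5],[base[0]-1,15]])
    return [prong,shank,barb]
# pot parts relative to slot middle (pot frame x back,z up): plate x -2..2
def rect(x0,x1,z0,z1): return np.array([[x0,z0],[x1,z0],[x1,z1],[x0,z1]],float)
pot=[rect(-2,2,8,18),rect(-2,2,-106,-8),rect(-64,2,-106,-103),rect(-64,-61,-106,-18)]
def gap(A,B):
    g=-1e9
    for P in (A,B):
        e=np.roll(P,-1,0)-P; n=np.stack([e[:,1],-e[:,0]],1); n/=np.linalg.norm(n,axis=1)[:,None]
        for k in n:
            a=A@k;b=B@k
            g=max(g,b.min()-a.max(),a.min()-b.max())
    return g
def place(x,z,th):
    c,s=np.cos(np.radians(th)),np.sin(np.radians(th))
    R=np.array([[c,s],[-s,c]]) # bottom goes to -x, top to +x
    return [p@R.T+[x,z] for p in pot]
def clr(H,x,z,th):
    return min(gap(h,p) for h in H for p in place(x,z,th))
E
cat > p2.py <<'E'
from plan import *
from scipy.sparse.csgraph import dijkstra
from scipy.ndimage import label
for var in (0,1):
    H=hook(var)
    for L in (30,):
      for th in (38,40,42,43,44,45,46,48,50):
        xs=np.arange(-25,25,.5); zs=np.arange(-12,30,.5)
        C=np.array([[clr(H,x,z,th) for z in zs] for x in xs])
        # max-bottleneck clearance from inside (x=12,z~0) to outside x=-24
        best=None
        for t in np.arange(1.8,-.3,-.1):
            lab,_=label(C>t)
            # start: near (12, -2..3)
            i=np.argmin(abs(xs-12)); j=[k for k in range(len(zs)) if -4<=zs[k]<=4]
            s=set(lab[i,j])-{0}; e=set(lab[0,:])-{0}
            if s&e: best=t;break
        print(var,th,best, "range at x=12",[(zs[k],round(C[i,k],1)) for k in j if C[i,k]>0][:1])
E
python3 p2.py
```

```text
Still running in the background as job /tmp/bash_jobs.1000/b61aa70ae1ad (pid 628). You'll get a notice when it ends.
```

```bash
pkill -f p2.py; cat >> plan.py <<'E'
def clrgrid(H,xs,zs,th):
    X,Z=np.meshgrid(xs,zs,indexing='ij'); out=np.full(X.shape,1e9)
    for p in place(0,0,th):
        for h in H:
            g=np.full(X.shape,-1e9)
            for P in (h,p):
                e=np.roll(P,-1,0)-P; n=np.stack([e[:,1],-e[:,0]],1); n/=np.linalg.norm(n,axis=1)[:,None]
                for k in n:
                    s=X*k[0]+Z*k[1]; a=h@k; b=p@k
                    g=np.maximum(g,np.maximum(b.min()+s-a.max(),a.min()-b.max()-s))
            out=np.minimum(out,g)
    return out
E
cat > p2.py <<'E'
from plan import *
from scipy.ndimage import label
xs=np.arange(-25,25,.25); zs=np.arange(-14,30,.25)
for var in (0,1):
    H=hook(var)
    for th in (0,20,30,36,40,42,43,44,45,46,48,52,60):
        C=clrgrid(H,xs,zs,th); best=None
        i=np.argmin(abs(xs-8)); j=np.arange(len(zs))[(zs>-9)&(zs<9)]
        for t in np.arange(2.5,-1,-.1):
            lab,_=label(C>t)
            s=set(lab[i,j])-{0}; e=set(lab[0,:])-{0}
            if s&e: best=round(t,1);break
        ok=zs[C[i]>0]; ok=ok[(ok>-15)&(ok<15)]
        print(var,th,best,"z at x=8:",ok.min() if len(ok) else None,ok.max() if len(ok) else None)
E
timeout 100 python3 p2.py
```

```text
0 0 None z at x=8: -7.75 2.75
0 20 None z at x=8: -6.75 1.75
0 30 -0.8 z at x=8: -5.75 0.75
0 36 -0.0 z at x=8: -5.25 0.25
0 40 0.6 z at x=8: -4.75 -0.25
0 42 0.8 z at x=8: -4.5 -0.5
0 43 0.9 z at x=8: -4.25 -0.75
0 44 0.9 z at x=8: -4.25 -0.75
0 45 1.0 z at x=8: -4.0 -1.0
0 46 1.2 z at x=8: -4.0 -1.0
0 48 1.3 z at x=8: -3.75 -1.25
0 52 0.8 z at x=8: -3.25 -1.75
0 60 -0.3 z at x=8: None None
1 0 None z at x=8: -7.75 2.75
1 20 -0.9 z at x=8: -6.75 1.75
1 30 0.5 z at x=8: -5.75 0.75
1 36 1.3 z at x=8: -5.25 0.25
1 40 1.7 z at x=8: -4.75 -0.25
1 42 1.9 z at x=8: -4.5 -0.5
1 43 1.9 z at x=8: -4.25 -0.75
1 44 1.8 z at x=8: -4.25 -0.75
1 45 1.7 z at x=8: -4.0 -1.0
1 46 1.6 z at x=8: -4.0 -1.0
1 48 1.3 z at x=8: -3.75 -1.25
1 52 0.8 z at x=8: -3.25 -1.75
1 60 -0.3 z at x=8: None None
```

```bash
cat > p3.py <<'E'
from plan import *
import heapq
xs=np.arange(-30,22,.25); zs=np.arange(-14,34,.25)
C=[clrgrid(hook(v),xs,zs,44) for v in (0,1)]
M=np.minimum(*C)
for name,M in (("both",M),("v0",C[0]),("v1",C[1])):
    s=(np.argmin(abs(xs-8)),np.argmin(abs(zs+2.5))); 
    pq=[(0,s)];dist={s:0};prev={}
    while pq:
        d,u=heapq.heappop(pq)
        if d>dist[u]: continue
        if xs[u[0]]<-25: break
        for a in(-1,0,1):
            for b in(-1,0,1):
                v=(u[0]+a,u[1]+b)
                if not(0<=v[0]<len(xs) and 0<=v[1]<len(zs)) or (a==b==0): continue
                c=M[v]
                if c<-.2: continue
                w=np.hypot(a,b)/(max(c,-.15)+.25)**4
                if d+w<dist.get(v,1e18): dist[v]=d+w;prev[v]=u;heapq.heappush(pq,(d+w,v))
    p=[u]
    while p[-1] in prev: p.append(prev[p[-1]])
    p=p[::-1]
    print(name,[(float(xs[a]),float(zs[b]),round(float(C[0][a,b]),1),round(float(C[1][a,b]),1)) for a,b in p[::4]+[p[-1]]])
E
python3 p3.py
```

```text
both [(8.0, -2.5, 1.9, 1.9), (7.0, -2.5, 1.9, 1.9), (6.0, -2.5, 1.9, 1.9), (5.0, -2.5, 1.9, 1.9), (4.0, -2.5, 1.9, 1.9), (3.0, -2.5, 1.9, 1.9), (2.0, -2.5, 1.9, 1.9), (1.0, -2.5, 1.9, 1.9), (0.0, -2.0, 2.4, 2.4), (-0.75, -1.0, 2.2, 2.3), (-1.5, 0.0, 2.0, 1.9), (-2.0, 1.0, 1.6, 1.7), (-2.25, 2.0, 1.4, 1.6), (-2.0, 3.0, 1.1, 1.2), (-2.0, 4.0, 1.1, 1.2), (-2.0, 5.0, 1.1, 1.2), (-2.0, 6.0, 1.1, 1.2), (-2.25, 7.0, 1.1, 1.1), (-2.75, 8.0, 1.4, 1.5), (-3.5, 9.0, 1.7, 1.7), (-4.0, 10.0, 2.1, 2.1), (-4.5, 11.0, 2.3, 2.5), (-5.25, 12.0, 2.8, 2.8), (-5.75, 13.0, 3.0, 3.2), (-6.5, 14.0, 3.5, 3.4), (-7.0, 15.0, 3.7, 3.8), (-8.0, 16.0, 4.4, 4.4), (-9.0, 16.5, 5.3, 5.1), (-10.0, 17.25, 6.0, 6.1), (-11.0, 17.75, 6.9, 6.9), (-12.0, 18.25, 7.6, 7.6), (-13.0, 19.0, 8.5, 8.6), (-14.0, 19.5, 9.3, 9.3), (-15.0, 20.0, 10.1, 10.1), (-16.0, 20.75, 10.9, 11.1), (-17.0, 21.25, 11.7, 11.8), (-18.0, 21.75, 12.5, 12.5), (-19.0, 22.25, 13.3, 13.3), (-20.0, 23.0, 14.2, 14.3), (-21.0, 23.5, 15.0, 15.0), (-22.0, 24.0, 15.8, 15.9), (-23.0, 24.75, 16.6, 17.1), (-24.0, 24.75, 17.0, 17.9), (-25.0, 24.75, 17.3, 18.6), (-2
[... 1597 characters left out ...]
5, 9.5, 0.5, 2.9), (-2.75, 10.5, 0.8, 3.3), (-3.25, 11.5, 1.0, 3.5), (-4.0, 12.5, 1.5, 3.9), (-4.75, 13.5, 1.9, 4.3), (-5.25, 14.5, 2.1, 4.6), (-5.75, 15.5, 2.4, 4.9), (-6.5, 16.5, 2.8, 5.2), (-7.5, 17.5, 3.5, 5.7), (-8.5, 18.25, 4.3, 6.7), (-9.5, 19.0, 5.1, 7.6), (-10.5, 19.5, 5.9, 8.4), (-11.5, 20.0, 6.8, 9.2), (-12.5, 20.75, 7.5, 10.0), (-13.5, 21.25, 8.4, 10.9), (-14.5, 21.75, 9.2, 11.6), (-15.5, 22.5, 10.0, 12.5), (-16.5, 23.0, 10.8, 13.3), (-17.5, 23.5, 11.6, 14.1), (-18.5, 24.0, 12.5, 14.8), (-19.5, 24.75, 13.3, 15.8), (-20.5, 25.25, 14.4, 16.6), (-21.5, 25.75, 15.5, 17.3), (-22.5, 26.25, 16.5, 18.1), (-23.5, 26.25, 17.3, 18.5), (-24.5, 26.25, 18.0, 19.3), (-25.25, 26.25, 18.5, 19.8)]
```

```bash
cat >> h.py <<'E'
import json,os
def Rtool(a,yaw=None):
    y=YAW if yaw is None else np.radians(yaw); a=np.radians(a)
    f=np.array([np.cos(y),np.sin(y),0]); s=np.array([-np.sin(y),np.cos(y),0]); u=np.array([0,0,1.])
    z=np.sin(a)*f-np.cos(a)*u; yy=-s; x=np.cross(yy,z)
    return np.stack([x,yy,z],1)
def cmd():
    d=json.load(open("cmd.json")); return np.array(d["p"]),Ro.from_quat(d["q"])
def setcmd(p,R): json.dump({"p":list(map(float,p)),"q":list(map(float,R.as_quat()))},open("cmd.json","w"))
if not os.path.exists("cmd.json"): setcmd([.285,-.584,.223],Ro.from_euler('xyz',[180,0,26],degrees=True))
def row(p,Rm):
    p0,R0=cmd(); R=Ro.from_matrix(Rm)
    t=R0.inv().apply(np.array(p)-p0); r=(R0.inv()*R).as_rotvec(degrees=True)
    return np.round(t,4),np.round(r,2)
def did(t,r):  # record a commanded final row
    p0,R0=cmd(); setcmd(p0+R0.apply(t),R0*Ro.from_rotvec(r,degrees=True))
def S2W(s): return SO+RS@np.array(s)
def tcp(g,Rm): return np.array(g)+.019*Rm[:,2]   # grasp pt -> TCP
E
python3 - <<'E'
from h import *
R=Rtool(50); g=S2W([-.0555,.0675,.130]); p=tcp(g,R); print(g,p)
st=p-.13*R[:,2]; print("standoff",st,row(st,R))
# camera pose relative to tool, for later
E
```

```text
[0.55660821 0.03283759 0.13      ] [0.57062347 0.03676391 0.11778704]
standoff [0.47472959 0.00989963 0.20134942] (array([ 0.4309, -0.4506,  0.0217]), array([-4.52, 49.86,  9.68]))
```

Request:
arm_command([
  [[0.043, -0.045, -0.01, -0.5, 5, 1, -1], [0.086, -0.09, -0.02, -1, 10, 2, -1], [0.129, -0.135, -0.02, -1.5, 15, 3, -1], [0.172, -0.18, -0.02, -2, 20, 4, -1], [0.215, -0.225, -0.02, -2.5, 25, 5, -1], [0.215, -0.225, -0.02, -2.5, 25, 5, -1], [0.215, -0.225, -0.02, -2.5, 25, 5, -1]],
])

```text
time_s: 2.3
tool_pos: [0.3803, -0.2827, 0.2425]
tool_rot: [178.6, -25.1, 21.5]
force: [0.1, -0.4, 0.2]
grip_width: 0.0869
```

```bash
python3 - <<'E'
from h import *
did([0.215,-0.225,-0.02],[-2.5,25,5])
o=get_obs(); p,R=cmd(); print(p,R.as_euler('xyz',degrees=True)); print(o["tool_pos"],o["tool_rot"],o["qpos"],o["force"],o["time_s"])
R=Rtool(50); g=S2W([-.0555,.0675,.130]); p=tcp(g,R); st=p-.13*R[:,2]; print("standoff",st,row(st,R))
E
```

```text
[ 0.37960721 -0.28752154  0.243     ] [178.5151473  -25.07547535  21.24856815]
[ 0.38033475 -0.28274244  0.24249896] [178.5527916  -25.06503765  21.52212586] [ 64.66952338 -11.12484723 -11.73845522 115.86511671 -27.94741055
  68.81796288  -6.97315357] [ 0.0608917  -0.38624718  0.24555893] 2.3
standoff [0.47472959 0.00989963 0.20134942] (array([ 0.1603, -0.2458,  0.1147]), array([-1.98, 24.84,  4.8 ]))
```

```bash
python3 - <<'E'
from h import *
for a in (30,40): print(row([.443,-.2545,.10],Rtool(a,11.1)))
E
```

```text
(array([ 0.0037, -0.0119,  0.1594]), array([-3.21,  4.79,  9.06]))
(array([ 0.0037, -0.0119,  0.1594]), array([-4.  , 14.77,  8.77]))
```

Request:
arm_command([
  [[0.002, -0.006, 0.04, -1.6, 2.4, 4.5, -1], [0.004, -0.012, 0.08, -3.2, 4.8, 9, -1], [0.004, -0.012, 0.12, -3.2, 4.8, 9, -1], [0.004, -0.012, 0.16, -3.2, 4.8, 9, -1], [0.004, -0.012, 0.16, -3.2, 4.8, 9, -1], [0.004, -0.012, 0.16, -3.2, 4.8, 9, -1], [0.004, -0.012, 0.16, -3.2, 4.8, 9, -1]],
])

```text
time_s: 3.0
tool_pos: [0.444, -0.2563, 0.101]
tool_rot: [179.8, -30.1, 11.2]
force: [-0.7, 0.5, 1.3]
grip_width: 0.0872
```

```bash
python3 - <<'E'
from h import *
did([0.004,-0.012,0.16],[-3.2,4.8,9])
o=get_obs(); p,R=cmd(); print(p,R.as_euler('xyz',degrees=True)); print(o["tool_pos"],o["tool_rot"],o["qpos"],o["force"],o["time_s"])
R=Rtool(40,11.1);print(row([.443,-.2545,.06],R))
E
```

```text
[ 0.44344054 -0.25427742  0.09954222] [179.97972875 -30.00670925  11.17194662]
[ 0.44395429 -0.25631077  0.10102855] [179.79247631 -30.09477105  11.19347339] [ 60.95392699  -2.94766432 -16.44129943 128.15127483 -38.40607051
  43.15044757  -8.54448618] [-0.65199736  0.46836323  1.32295341] 3.0
(array([-0.0202,  0.0001,  0.034 ]), array([-0.02,  9.99,  0.06]))
```

```bash
cat >> h.py <<'E'
def wcloud(c):
    K=c["K"]; z=c["z_map"]; h,w=z.shape
    u,v=np.meshgrid(np.arange(w),np.arange(h)); dx=u-K[0,2]; dy=v-K[1,2]; r=np.hypot(dx,dy)+1e-9
    th=r/K[0,0]; k=np.tan(th)/r
    P=np.stack([dx*k*z,dy*k*z,z],-1); P[(th>1.4)|(z<=0)]=np.nan
    R=Ro.from_euler('xyz',c["attitude"],degrees=True).as_matrix()
    return P@R.T+c["origin"]
E
python3 - <<'E'
from h import *
c=read_camera("wrist"); cv2.imwrite("pics/w1.png",c["img"][...,::-1]); W=wcloud(c); o=get_obs()
print(o["tool_pos"],o["tool_rot"]); print(c["origin"],c["attitude"])
m=(abs(W[...,0]-.44)<.09)&(abs(W[...,1]+.29)<.11)&(W[...,2]<.03)
hsv=cv2.cvtColor(c["img"],cv2.COLOR_RGB2HSV)
d=m&(hsv[...,2]<70); P=W[d]; print(len(P),cv2.minAreaRect((P[:,:2]*1000).astype(np.float32)))
d=m&(W[...,2]>.010);P=W[d]; print(len(P),cv2.minAreaRect((P[:,:2]*1000).astype(np.float32)),np.percentile(P[:,2],[5,50,95]))
E
```

```text
[ 0.44395594 -0.25644674  0.10123472] [179.75627442 -30.10459475  11.20476139]
[ 0.4322561  -0.25795021  0.28292915] [-1.66955266e+02 -1.02152367e-01 -7.89521028e+01]
10133 ((446.9258728027344, -291.77392578125), (86.88375091552734, 159.33096313476562), 10.91264820098877)
4250 ((446.9845275878906, -293.4737243652344), (88.17828369140625, 158.99420166015625), 11.29968547821045) [0.01178911 0.01533566 0.01768242]
```

View pics/w1.png

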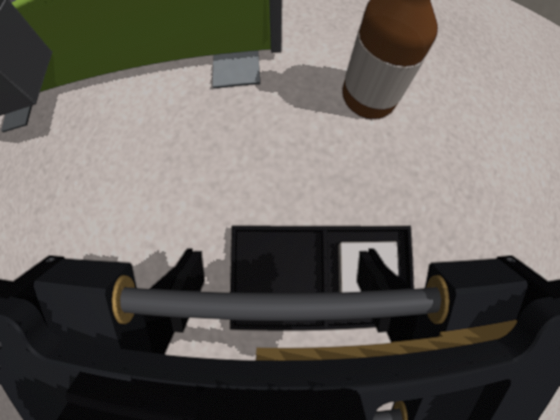

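```bash
python3 - <<'E'
from h import *
R=Rtool(30); g=S2W([-.0555,.0685,.130]); p=tcp(g,R); st=p-.11*R[:,2]; print("standoff",st,row(st,R)); print("up",row([.443,-.2545,.21],Rtool(30,11.1)))
E
```

```text
standoff [0.51252525 0.02152643 0.20880831] (array([ 0.1596, -0.2572, -0.0341]), array([ 2.26, -0.01, -3.88]))
up (array([ 0.0548,  0.0002, -0.0959]), array([-0.02, -0.01,  0.06]))
```

Request:
arm_command([
  [[0.028, 0, -0.045, 0, 0, 0, -1], [0.055, -0.01, -0.09, 0, 0, 0, -1], [0.075, -0.055, -0.09, 0, 0, 0, -1], [0.095, -0.1, -0.08, 0.5, 0, -1, -1], [0.115, -0.145, -0.065, 1.1, 0, -2, -1], [0.135, -0.19, -0.055, 1.8, 0, -3, -1], [0.15, -0.23, -0.045, 2.26, 0, -3.9, -1], [0.16, -0.257, -0.034, 2.26, 0, -3.9, -1], [0.16, -0.257, -0.034, 2.26, 0, -3.9, -1], [0.16, -0.257, -0.034, 2.26, 0, -3.9, -1]],
])

```text
time_s: 4.05
tool_pos: [0.5198, 0.0241, 0.2073]
tool_rot: [-179.9, -29.8, 16.1]
force: [-0.5, -0.2, 0.1]
grip_width: 0.0868
```

```bash
python3 - <<'E'
from h import *
np.set_printoptions(precision=4,suppress=True,linewidth=150)
did([.16,-.257,-.034],[2.26,0,-3.9])
c=read_camera("wrist"); cv2.imwrite("pics/w2.png",c["img"][...,::-1]); W=wcloud(c); o=get_obs()
import pickle; c["o"]=o; pickle.dump(c,open("w2.pkl","wb"))
p,R=cmd(); print(p,R.as_euler('xyz',degrees=True)); print(o["tool_pos"],o["tool_rot"],o["qpos"],o["force"],o["time_s"])
S=toS(W)
m=(S[...,2]>.155)&(S[...,2]<.172)&(S[...,0]>-.1)&(S[...,0]<-.01)&(abs(S[...,1]-.067)<.05)
P=S[m]; print("rim",len(P),P.min(0),P.max(0), np.percentile(P,[2,98],axis=0),cv2.minAreaRect((P[:,:2]*1000).astype(np.float32)))
m=(S[...,2]>.174)&(S[...,2]<.212)&(S[...,0]>-.06)&(S[...,0]<-.008)&(abs(S[...,1]-.067)<.05)
P=S[m]; h=P[P[:,0]<-.024]; print("hook",len(h),np.percentile(h,[0,2,50,98,100],axis=0))
for z in np.arange(.176,.212,.003):
    k=h[abs(h[:,2]-z)<.0015]
    if len(k)>2: print(round(z,3),len(k),np.percentile(k[:,0],[0,5,50,95,100]),np.percentile(k[:,1],[2,98]))
pl=P[(P[:,0]>-.022)]; print("plate",len(pl),np.percentile(pl,[1,50,99],axis=0))
E
```

```text
[0.5129 0.0214 0.2089] [179.9875 -30.0056  15.6756]
[0.5199 0.0217 0.2073] [-179.9513  -29.8442   15.8812] [ 11.2213 -17.2857  -9.0555 126.3977 -16.8836  43.1662 -62.6828] [ 0.1001 -0.7865  0.1285] 4.1
rim 1693 [-0.0826  0.0387  0.155 ] [-0.0194  0.0945  0.172 ] [[-0.0825  0.0393  0.1555]
 [-0.0197  0.0941  0.1705]] ((-51.024417877197266, 66.63923645019531), (55.77977752685547, 63.16620635986328), 89.97152709960938)
hook 361 [[-0.0406  0.0631  0.1892]
 [-0.04    0.0632  0.1907]
 [-0.0361  0.0692  0.2044]
 [-0.0242  0.0746  0.2066]
 [-0.024   0.0747  0.2072]]
0.191 48 [-0.037  -0.0368 -0.025  -0.0241 -0.0241] [0.0634 0.0739]
0.194 14 [-0.0374 -0.0374 -0.0372 -0.033  -0.0254] [0.0636 0.0741]
0.2 10 [-0.0394 -0.0394 -0.0393 -0.0389 -0.0388] [0.0652 0.0746]
0.203 114 [-0.04   -0.0397 -0.033  -0.0309 -0.0304] [0.0631 0.0747]
0.206 174 [-0.0406 -0.04   -0.0373 -0.0336 -0.0322] [0.0635 0.0746]
plate 1551 [[-0.0215  0.0405  0.1742]
 [-0.0198  0.068   0.1942]
 [-0.0083  0.092   0.2021]]
```

View pics/w2.png

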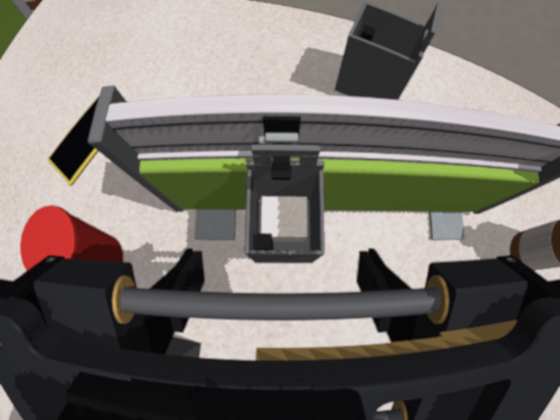

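```bash
python3 - <<'E'
from h import *
R=Rtool(30); g=S2W([-.0555,.0672,.130]); p=tcp(g,R);print(p); print(row(p-.03*R[:,2],R)); print("y now",toS(get_obs()["tool_pos"]))
E
```

```text
[0.56583695 0.03511144 0.11354552]
(array([-0.0004,  0.0011,  0.0799]), array([-0.  , -0.01,  0.02]))
y now [-0.09389518  0.06669558  0.20726376]
```

Request:
arm_command([
  [[0, 0.001, 0.025, 0, 0, 0, -1], [0, 0.001, 0.05, 0, 0, 0, -1], [0, 0.001, 0.07, 0, 0, 0, -1], [0, 0.001, 0.08, 0, 0, 0, -1], [0, 0.001, 0.08, 0, 0, 0, -1], [0, 0.001, 0.08, 0, 0, 0, -1], [0, 0.001, 0.08, 0, 0, 0, -1]],
])

```text
time_s: 4.8
tool_pos: [0.5585, 0.0297, 0.1381]
tool_rot: [-179.9, -29.9, 15.6]
force: [-0.4, -0.3, -0.0]
grip_width: 0.0872
```

```bash
cat > st.py <<'E'
from h import *
np.set_printoptions(precision=4,suppress=True,linewidth=150)
def st():
    o=get_obs(); p,R=cmd(); M=Ro.from_euler('xyz',o["tool_rot"],degrees=True)
    a=np.degrees(np.arcsin(np.clip(M.as_matrix()[:,2]@SX,-1,1)))
    print("t",round(o["time_s"],2),"S meas",toS(o["tool_pos"]),"S cmd",toS(p),"a",round(a,2),"rot",o["tool_rot"],"F_S",o["force"]@RS,"Tq",o["wrist_torque"]@RS,"w",round(o["grip_width"],4)); print(" q",o["qpos"])
    return o
E
python3 - <<'E'
from st import *
did([0,.001,.08],[0,0,0]); st()
E
```

```text
t 4.8 S meas [-0.0545  0.064   0.1381] S cmd [-0.0606  0.0673  0.1396] a 29.89 rot [-179.9416  -29.8875   15.6354] F_S [-0.4764 -0.2204 -0.0262] Tq [-0.0223  0.5765  0.0158] w 0.0872
 q [ 10.4364  -7.5291 -10.6865 127.2932 -16.9202  32.1715 -62.7428]
```

Request:
arm_command([
  [[0, 0, 0, 0, 0, 0, -1], [0, 0, 0, 0, 0, 0, -1], [0, 0, 0, 0, 0, 0, -1]],
])

```text
time_s: 5.1
tool_pos: [0.558, 0.0306, 0.1371]
tool_rot: [-179.9, -29.8, 15.7]
force: [-1.0, -0.3, -0.4]
grip_width: 0.0873
```

```bash
python3 - <<'E'
from st import *
st()
c=read_camera("wrist"); cv2.imwrite("pics/w3.png",c["img"][...,::-1]); S=toS(wcloud(c)); st()
m=(S[...,2]>.155)&(S[...,2]<.172)&(S[...,0]>-.1)&(S[...,0]<-.01)&(abs(S[...,1]-.067)<.05)
P=S[m]; print("rim",len(P),np.percentile(P,[1,99],axis=0))
m=(S[...,2]>.2)&(S[...,2]<.212)&(S[...,0]>-.06)&(S[...,0]<-.024)&(abs(S[...,1]-.067)<.05)
P=S[m]; print("hooktop",len(P),np.percentile(P,[1,99],axis=0))
# fingers tips in cloud
m=(S[...,2]>.12)&(S[...,2]<.17)&(S[...,0]>-.09)&(S[...,0]<-.03)&(abs(S[...,1]-.067)<.075)&(abs(S[...,1]-.067)>.035)
P=S[m];l=P[P[:,1]<.067];r=P[P[:,1]>.067]; print("fing",len(l),len(r)); 
if len(l):print(np.percentile(l[:,1],[1,50,99]))
if len(r):print(np.percentile(r[:,1],[1,50,99]))
E
```

```text
t 5.1 S meas [-0.0547  0.0649  0.1371] S cmd [-0.0606  0.0673  0.1396] a 29.8 rot [-179.9056  -29.8023   15.6932] F_S [-1.0022 -0.0544 -0.386 ] Tq [-0.0351  0.5785 -0.0358] w 0.0873
 q [ 10.3754  -7.4574 -10.7149 127.3363 -16.9171  32.1455 -62.7519]
t 5.15 S meas [-0.0548  0.065   0.1369] S cmd [-0.0606  0.0673  0.1396] a 29.79 rot [-179.8996  -29.7873   15.6977] F_S [-0.8708 -0.1712  0.1729] Tq [ 0.0325  0.522  -0.0153] w 0.0871
 q [ 10.3725  -7.4442 -10.7194 127.3402 -16.9164  32.1443 -62.7518]
rim 3358 [[-0.0816  0.0178  0.1552]
 [-0.0199  0.116   0.1716]]
hooktop 808 [[-0.0403  0.0633  0.2026]
 [-0.0307  0.0749  0.2069]]
fing 972 967
[0.0124 0.0209 0.0222]
[0.1083 0.1094 0.1178]
```

View pics/w3.png

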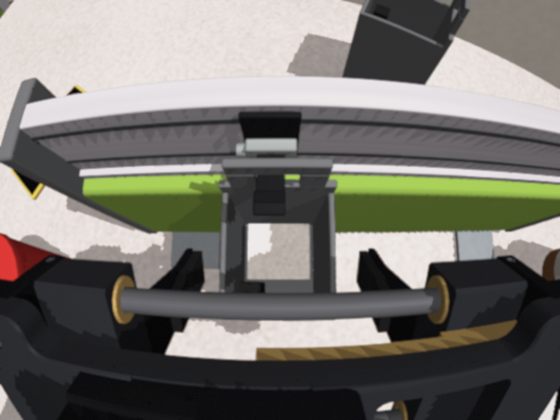

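```bash
python3 - <<'E'
from st import *
o=get_obs(); setcmd(o["tool_pos"],Ro.from_euler('xyz',o["tool_rot"],degrees=True))
print(row(S2W([-.046,.067,.1135]),Rtool(30)))
E
```

```text
(array([-0.004 , -0.002 ,  0.0247]), array([-0.12,  0.21,  0.04]))
```

Request:
arm_command([
  [[-0.002, -0.001, 0.008, 0, 0, 0, -1], [-0.004, -0.002, 0.016, 0, 0.2, 0, -1], [-0.004, -0.002, 0.0247, 0, 0.2, 0, -1], [-0.004, -0.002, 0.0247, 0, 0.2, 0, -1], [-0.004, -0.002, 0.0247, 0, 0.2, 0, -1], [-0.004, -0.002, 0.0247, 0, 0.2, 0, -1]],
])

```text
time_s: 5.75
tool_pos: [0.566, 0.0349, 0.1133]
tool_rot: [-179.9, -30.0, 15.7]
force: [0.0, 0.4, -0.3]
grip_width: 0.087
```

```bash
python3 - <<'E'
from st import *
did([-.004,-.002,.0247],[0,.2,0]); st()
E
```

```text
t 5.75 S meas [-0.0459  0.0669  0.1133] S cmd [-0.046   0.067   0.1135] a 29.97 rot [-179.885   -29.9729   15.6769] F_S [ 0.1261  0.3662 -0.2755] Tq [ 0.0328  0.5464 -0.0146] w 0.087
 q [  9.9417  -4.528  -11.1346 127.9568 -17.1886  28.3597 -62.5558]
```

Request:
arm_command([
  [[0, 0, 0, 0, 0, 0, 0], [0, 0, 0, 0, 0, 0, 0.2], [0, 0, 0, 0, 0, 0, 0.3], [0, 0, 0, 0, 0, 0, 0.4], [0, 0, 0, 0, 0, 0, 0.5], [0, 0, 0, 0, 0, 0, 1], [0, 0, 0, 0, 0, 0, 1], [0, 0, 0, 0, 0, 0, 1]],
], newtons=6)

```text
time_s: 6.55
tool_pos: [0.5659, 0.0348, 0.1132]
tool_rot: [-179.9, -30.0, 15.7]
force: [-0.7, -1.5, 0.9]
grip_width: 0.0559
```

```bash
python3 - <<'E'
from st import *
st()
E
```

```text
t 6.55 S meas [-0.046   0.0669  0.1132] S cmd [-0.046   0.067   0.1135] a 29.97 rot [-179.8925  -29.9668   15.6832] F_S [-1.0977 -1.2752  0.9409] Tq [-0.0365  0.654  -0.047 ] w 0.0559
 q [  9.9435  -4.5439 -11.1335 127.9727 -17.1829  28.3642 -62.5541]
```

Request:
arm_command([
  [[0, 0, 0, 0, 0, 0, 1], [0, 0, 0, 0, 0, 0, 1], [0.0005, 0, -0.0009, 0, 0, 0, 1], [0.001, 0, -0.0017, 0, 0, 0, 1], [0.0015, 0, -0.0026, 0, 0, 0, 1], [0.0015, 0, -0.0026, 0, 0, 0, 1], [0.0015, 0, -0.0026, 0, 0, 0, 1]],
], newtons=30)

```text
time_s: 7.25
tool_pos: [0.5657, 0.035, 0.116]
tool_rot: [-179.9, -29.9, 15.7]
force: [-0.4, -0.2, -1.7]
grip_width: 0.056
```

```bash
python3 - <<'E'
from st import *
did([.0015,0,-.0026],[0,0,0]);st()
E
```

```text
t 7.25 S meas [-0.0462  0.0671  0.116 ] S cmd [-0.046   0.067   0.1165] a 29.95 rot [-179.8788  -29.946    15.6829] F_S [-0.477  -0.1034 -1.6676] Tq [ 0.0048  0.797  -0.023 ] w 0.056
 q [  9.9706  -4.7916 -11.1455 127.8154 -17.077   28.7835 -62.7109]
```

```bash
cat >> st.py <<'E'
HY=.0700; SLOFF=np.array([.0295,0,.0689]); 
A0=29.95
def tcp_for(sx,sy,sz,th):
    """slot S position (m) (sz in hook frame) -> TCP world, R"""
    t=np.radians(th); c,s=np.cos(t),np.sin(t); R=np.array([[c,0,s],[0,1,0],[-s,0,c]])
    off=R@SLOFF
    return S2W(np.array([sx,sy,sz+.190])-off), Rtool(A0-th)
def rows(wps):
    for w in wps:
        t,r=row(*tcp_for(*w)); print(w,[*map(float,t),*map(float,np.round(r,2))])
def slot_now():
    o=get_obs(); M=Ro.from_euler('xyz',o["tool_rot"],degrees=True).as_matrix(); a=np.degrees(np.arcsin(M[:,2]@SX)); th=A0-a
    t=np.radians(th); c,s=np.cos(t),np.sin(t); R=np.array([[c,0,s],[0,1,0],[-s,0,c]])
    p=toS(o["tool_pos"])+R@SLOFF-[0,0,.19]; print("slot mm",p*1000,"th",round(th,2),"F_S",o["force"]@RS,"t",round(o["time_s"],2)); return p,th
E
python3 - <<'E'
from st import *
slot_now()
rows([(-.018,.067,-.0035,0),(-.020,.0685,-.0025,0),(-.022,.070,-.0025,0),(-.022,.070,-.0025,2),(-.022,.07,-.0025,4),(-.022,.07,-.0025,6),(-.022,.07,-.0025,8),(-.022,.07,-.0025,10)])
E
```

```text
slot mm [-16.6579  67.0932  -5.0899] th 0.0 F_S [-0.477  -0.1034 -1.6676] t 7.25
(-0.018, 0.067, -0.0035, 0) [-0.0007, 0.0, -0.0017, -0.12, -0.04, 0.04]
(-0.02, 0.0685, -0.0025, 0) [-0.002, -0.0015, -0.0036, -0.12, -0.04, 0.04]
(-0.022, 0.07, -0.0025, 0) [-0.0037, -0.003, -0.0046, -0.12, -0.04, 0.04]
(-0.022, 0.07, -0.0025, 2) [-0.0052, -0.003, -0.0067, -0.12, -2.04, 0.04]
(-0.022, 0.07, -0.0025, 4) [-0.0067, -0.003, -0.0089, -0.12, -4.04, 0.05]
(-0.022, 0.07, -0.0025, 6) [-0.0081, -0.003, -0.0111, -0.12, -6.04, 0.05]
(-0.022, 0.07, -0.0025, 8) [-0.0094, -0.003, -0.0134, -0.12, -8.04, 0.05]
(-0.022, 0.07, -0.0025, 10) [-0.0106, -0.003, -0.0157, -0.12, -10.04, 0.05]
```

Request:
arm_command([
  [[-0.0007, 0, -0.0017, 0, 0, 0, 1], [-0.002, -0.0015, -0.0036, 0, 0, 0, 1], [-0.0037, -0.003, -0.0046, 0, 0, 0, 1], [-0.0037, -0.003, -0.0046, 0, 0, 0, 1], [-0.0052, -0.003, -0.0067, 0, -2, 0, 1], [-0.0067, -0.003, -0.0089, 0, -4, 0, 1], [-0.0081, -0.003, -0.0111, 0, -6, 0, 1], [-0.0094, -0.003, -0.0134, 0, -8, 0, 1], [-0.0106, -0.003, -0.0157, 0, -10, 0, 1], [-0.0106, -0.003, -0.0157, 0, -10, 0, 1]],
])

```text
time_s: 8.25
tool_pos: [0.5499, 0.0335, 0.1254]
tool_rot: [-179.9, -20.1, 15.7]
force: [0.1, -0.2, -1.2]
grip_width: 0.0557
```

```bash
python3 - <<'E'
from st import *
did([-.0106,-.003,-.0157],[0,-10,0]);st();slot_now()
c=read_camera("wrist"); cv2.imwrite("pics/w4.png",c["img"][100:300,150:420,::-1].repeat(2,0).repeat(2,1))
rows([(-.022,.07,-.0025,10+3*k) for k in range(1,8)])
E
```

```text
t 8.25 S meas [-0.0618  0.07    0.1254] S cmd [-0.063   0.07    0.1248] a 20.06 rot [-179.9148  -20.062    15.7374] F_S [ 0.0865 -0.2211 -1.2484] Tq [ 0.0309  0.5361 -0.0697] w 0.0557
 q [ 10.3615  -2.4461 -13.4001 120.9312  -7.3914  42.08   -72.7275]
slot mm [-20.9009  69.968   -1.7908] th 9.89 F_S [ 0.0865 -0.2211 -1.2484] t 8.25
(-0.022, 0.07, -0.0025, 13) [-0.0023, -0.0, -0.0032, -0.11, -3.04, 0.06]
(-0.022, 0.07, -0.0025, 16) [-0.0044, -0.0, -0.0065, -0.11, -6.04, 0.07]
(-0.022, 0.07, -0.0025, 19) [-0.0063, -0.0, -0.0099, -0.11, -9.04, 0.07]
(-0.022, 0.07, -0.0025, 22) [-0.008, -0.0, -0.0135, -0.11, -12.04, 0.07]
(-0.022, 0.07, -0.0025, 25) [-0.0096, -0.0, -0.0171, -0.11, -15.04, 0.08]
(-0.022, 0.07, -0.0025, 28) [-0.011, -0.0001, -0.0207, -0.1, -18.04, 0.08]
(-0.022, 0.07, -0.0025, 31) [-0.0121, -0.0001, -0.0245, -0.1, -21.04, 0.08]
```

View pics/w4.png

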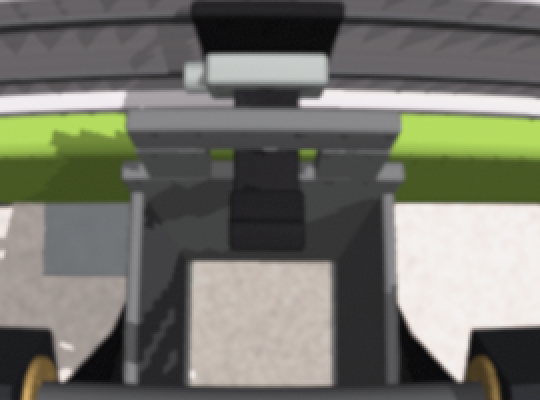

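```bash
python3 - <<'E'
from h import *
import pickle
np.set_printoptions(precision=4,suppress=True,linewidth=150)
c=pickle.load(open("w2.pkl","rb")); S=toS(wcloud(c))
m=(S[...,2]>.172)&(S[...,2]<.214)&(S[...,0]>-.03)&(S[...,0]<.004)&(abs(S[...,1]-.069)<.03)
P=S[m]; 
for z in np.arange(.186,.216,.003):
    k=P[abs(P[:,2]-z)<.0015]
    print(round(z,3),len(k),np.percentile(k[:,0],[0,10,25,50,75,90,100]) if len(k) else "")
im=c["img"]; v,u=np.where(m)
g=(im[m].min(1)>120); print(P[g].min(0),P[g].max(0),g.sum(), np.percentile(P[g],[5,50,95],axis=0))
E
```

```text
0.186 154 [-0.0209 -0.0205 -0.0201 -0.0019 -0.0016 -0.0014 -0.0009]
0.189 247 [-0.0252 -0.0208 -0.0204 -0.0098 -0.0015 -0.0012 -0.0006]
0.192 461 [-0.0257 -0.0236 -0.0207 -0.0111 -0.0045 -0.0014 -0.0006]
0.195 549 [-0.0211 -0.0206 -0.0106 -0.0074 -0.0045 -0.0014 -0.0006]
0.198 319 [-0.0211 -0.0207 -0.0203 -0.0047 -0.0017 -0.0011 -0.0004]
0.201 598 [-0.0213 -0.0204 -0.0196 -0.0181 -0.0051 -0.0019 -0.0006]
0.204 181 [-0.0198 -0.0047 -0.0043 -0.0028 -0.0024 -0.0021 -0.0012]
0.207 285 [-0.0052 -0.0045 -0.004  -0.0023 -0.0018 -0.0013 -0.0005]
0.21 252 [-0.0051 -0.0045 -0.004  -0.0017 -0.0013 -0.0009 -0.0006]
0.213 323 [-0.0053 -0.0043 -0.0032 -0.0017 -0.0013 -0.001  -0.0003]
[-0.0207  0.0446  0.1902] [-0.0006  0.0923  0.214 ] 286 [[-0.0103  0.0595  0.1916]
 [-0.0078  0.0701  0.1944]
 [-0.0046  0.0828  0.1956]]
```

```bash
cat >> plan.py <<'E'
BLOCK=lambda L: rect(L-10.5,L+2,-5,6)
E
python3 - <<'E'
from plan import *
L=30
H=hook(0)+[BLOCK(L)]
for sx,th in [(-22,10),(-22.5,14),(-23,18),(-23.5,22),(-24,26),(-24.5,30),(-25,34),(-25.5,38),(-26,42),(-26,44)]:
    print(sx,th,[round(clr(H,sx+L,z,th),2) for z in (-3.5,-3,-2.5,-2,-1.5)])
E
python3 - <<'E'
from st import *
rows([(-.0225,.07,-.0025,14),(-.023,.07,-.0025,18),(-.0235,.07,-.0025,22),(-.024,.07,-.0025,26),(-.0245,.07,-.0025,30),(-.025,.07,-.0025,34),(-.0255,.07,-.0025,38),(-.026,.07,-.0025,42),(-.026,.07,-.0025,44)])
E
```

```text
-22 10 [np.float64(4.03), np.float64(4.53), np.float64(5.03), np.float64(4.53), np.float64(4.03)]
-22.5 14 [np.float64(3.78), np.float64(4.28), np.float64(4.78), np.float64(4.28), np.float64(3.78)]
-23 18 [np.float64(3.49), np.float64(3.99), np.float64(4.49), np.float64(3.99), np.float64(3.49)]
-23.5 22 [np.float64(3.17), np.float64(3.67), np.float64(4.17), np.float64(3.67), np.float64(3.17)]
-24 26 [np.float64(2.81), np.float64(3.31), np.float64(3.81), np.float64(3.31), np.float64(2.81)]
-24.5 30 [np.float64(2.43), np.float64(2.93), np.float64(3.43), np.float64(2.93), np.float64(2.43)]
-25 34 [np.float64(2.01), np.float64(2.51), np.float64(3.01), np.float64(2.51), np.float64(2.01)]
-25.5 38 [np.float64(1.57), np.float64(2.07), np.float64(2.57), np.float64(2.07), np.float64(1.57)]
-26 42 [np.float64(1.11), np.float64(1.61), np.float64(2.11), np.float64(1.61), np.float64(1.11)]
-26 44 [np.float64(0.87), np.float64(1.37), np.float64(1.87), np.float64(1.37), np.float64(0.87)]
(-0.0225, 0.07, -0.0025, 14) [-0.0035, -0.0, -0.0045, -0.11, -4.04, 0.07]
(-0.023, 0.07, -0.0025, 18) [-0.0066, -0.0, -0.0091, -0.11, -8.04, 0.07]
(-0.0235, 0.07, -0.0025, 22) [-0.0094, -0.0, -0.014, -0.11, -12.04, 0.07]
(-0.024, 0.07, -0.0025, 26) [-0.0119, -0.0, -0.019, -0.11, -16.04, 0.08]
(-0.0245, 0.07, -0.0025, 30) [-0.0141, -0.0001, -0.0241, -0.1, -20.04, 0.08]
(-0.025, 0.07, -0.0025, 34) [-0.0159, -0.0001, -0.0293, -0.1, -24.04, 0.09]
(-0.0255, 0.07, -0.0025, 38) [-0.0174, -0.0001, -0.0346, -0.1, -28.04, 0.09]
(-0.026, 0.07, -0.0025, 42) [-0.0185, -0.0001, -0.04, -0.09, -32.04, 0.09]
(-0.026, 0.07, -0.0025, 44) [-0.0186, -0.0001, -0.0426, -0.09, -34.04, 0.09]
```

Good clearance along the arc. I'll rotate to 30° first, check, then go on to 44°.

Request:
arm_command([
  [[-0.0018, 0, -0.0022, 0, -2, 0, 1], [-0.0035, 0, -0.0045, 0, -4, 0, 1], [-0.0066, 0, -0.0091, 0, -8, 0, 1], [-0.0094, 0, -0.014, 0, -12, 0, 1], [-0.0119, 0, -0.019, 0, -16, 0, 1], [-0.0141, 0, -0.0241, 0, -20, 0, 1], [-0.0141, 0, -0.0241, 0, -20, 0, 1], [-0.0141, 0, -0.0241, 0, -20, 0, 1]],
])

```text
time_s: 9.1
tool_pos: [0.5279, 0.0275, 0.1417]
tool_rot: [-179.9, -0.0, 15.8]
force: [-0.8, -0.0, -1.5]
grip_width: 0.056
```

```bash
python3 - <<'E'
from st import *
did([-.0141,0,-.0241],[0,-20,0]);st();slot_now()
rows([(-.025,.07,-.0025,33),(-.025,.07,-.0025,36),(-.0255,.07,-.0025,39),(-.026,.07,-.0025,42),(-.026,.07,-.0025,44)])
E
```

```text
t 9.1 S meas [-0.0845  0.0701  0.1417] S cmd [-0.0845  0.0699  0.1426] a 0.03 rot [-179.8657   -0.0326   15.7535] F_S [-0.7559  0.1651 -1.4728] Tq [ 0.0011  0.0438 -0.0193] w 0.056
 q [  7.871    7.6145 -14.6555 105.8848   1.9412  66.7466 -81.6736]
slot mm [-24.6048  70.0954  -3.3289] th 29.92 F_S [-0.7559  0.1651 -1.4728] t 9.1
(-0.025, 0.07, -0.0025, 33) [-0.0028, -0.0001, -0.0032, -0.08, -3.04, 0.1]
(-0.025, 0.07, -0.0025, 36) [-0.0049, -0.0001, -0.0065, -0.08, -6.04, 0.1]
(-0.0255, 0.07, -0.0025, 39) [-0.0073, -0.0001, -0.0099, -0.08, -9.04, 0.1]
(-0.026, 0.07, -0.0025, 42) [-0.0095, -0.0001, -0.0134, -0.08, -12.04, 0.11]
(-0.026, 0.07, -0.0025, 44) [-0.0106, -0.0001, -0.0158, -0.07, -14.04, 0.11]
```

Request:
arm_command([
  [[-0.0028, 0, -0.0037, 0, -3, 0, 1], [-0.0049, 0, -0.007, 0, -6, 0, 1], [-0.0073, 0, -0.0104, 0, -9, 0, 1], [-0.0095, 0, -0.0139, 0, -12, 0, 1], [-0.0106, 0, -0.0163, 0, -14, 0, 1], [-0.0106, 0, -0.0163, 0, -14, 0, 1], [-0.0106, 0, -0.0163, 0, -14, 0, 1]],
])

```text
time_s: 9.8
tool_pos: [0.5174, 0.0243, 0.1582]
tool_rot: [-179.9, 14.0, 15.8]
force: [-0.6, -0.5, -0.8]
grip_width: 0.0562
```

```bash
python3 - <<'E'
from st import *
did([-.0106,0,-.0163],[0,-14,0]);st();slot_now()
c=read_camera("wrist"); import pickle; pickle.dump(c,open("w5.pkl","wb")); cv2.imwrite("pics/w5.png",c["img"][100:300,150:420,::-1].repeat(2,0).repeat(2,1))
c=read_camera("side"); cv2.imwrite("pics/s5.png",cv2.resize(c["img"][120:320,200:360,::-1],None,fx=3.5,fy=3,interpolation=cv2.INTER_CUBIC))
S=toS(cloud(c)); slot_now()
E
```

```text
t 9.8 S meas [-0.0956  0.0698  0.1582] S cmd [-0.0951  0.0699  0.1589] a -13.97 rot [-179.8843   13.9735   15.7572] F_S [-0.6779 -0.2924 -0.832 ] Tq [ 0.0161 -0.3468  0.0382] w 0.0562
 q [  5.2112  16.3259 -14.5628  94.9691   5.5376  83.1825 -84.8713]
slot mm [-26.5209  69.8345  -2.6474] th 43.92 F_S [-0.6779 -0.2924 -0.832 ] t 9.8
slot mm [-26.6288  69.6894  -2.2895] th 43.93 F_S [ 0.0574 -0.051  -1.4741] t 9.9
```

View pics/w5.png

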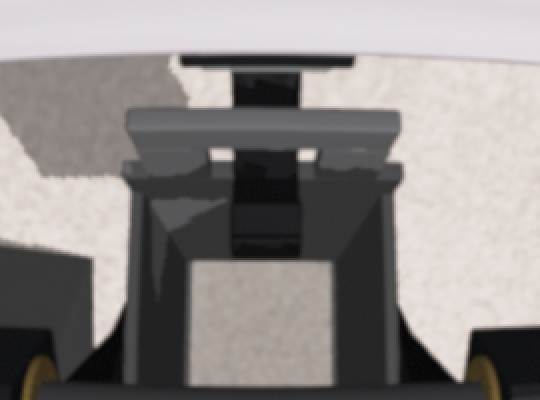

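View pics/s5.png

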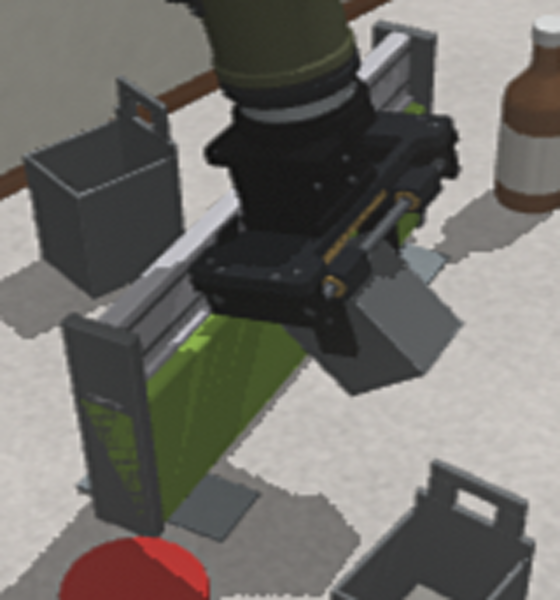

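```bash
python3 - <<'E'
from st import *
import pickle
c=pickle.load(open("w5.pkl","rb")); S=toS(wcloud(c))
# crop pixel->full: u=150+col/2, v=100+row/2
for name,(c0,c1,r0,r1) in {"bridge top":(150,380,112,125),"bridge front":(150,380,128,142),"prongtop":(238,294,205,250),"hook all":(238,294,150,258)}.items():
    P=S[100+r0//2:100+r1//2,150+c0//2:150+c1//2].reshape(-1,3); print(name,np.percentile(P,[2,50,98],axis=0)*1000)
u=150+266//2
for v in range(150,230): print(v,S[v,u]*1000, S[v,150+170//2]*1000) if v%2==0 else 0
E
```

```text
bridge top [[nan nan nan]
 [nan nan nan]
 [nan nan nan]]
bridge front [[nan nan nan]
 [nan nan nan]
 [nan nan nan]]
prongtop [[-37.5183  64.8211 202.483 ]
 [-34.0032  69.2975 204.3861]
 [-30.5416  73.7771 206.6556]]
hook all [[nan nan nan]
 [nan nan nan]
 [nan nan nan]]
150 [-16.6996  69.1488 191.0153] [-84.6075 114.2973   1.9452]
152 [-17.2266  69.1493 191.5924] [-86.9655 114.5309   1.1575]
154 [-14.3684  69.2057 201.1867] [-14.3239  84.362  201.0358]
156 [-14.8214  69.2065 201.767 ] [-15.3108  84.5228 200.2299]
158 [-15.6819  69.2007 201.287 ] [-15.2695  84.2755 202.1112]
160 [-15.5082  69.2114 203.4431] [-15.383   84.096  203.5416]
162 [-16.2749  69.207  203.1991] [-16.0456  84.1315 203.5643]
164 [-17.3377  69.1982 202.2503] [-17.3005  84.3885 202.1483]
166 [-17.963   69.1961 202.3902] [-18.0294  84.4441 202.0516]
168 [-19.3872  69.182  200.6529] [-19.4973  84.7676 200.2242]
170 [-20.2751  69.1762 200.2237] [-20.2241  84.8163 200.1852]
172 [-21.6632  69.1631 198.6789] [-21.7451  85.1453 198.3462]
174 [-22.6914  69.1555 197.9991] [-23.3022  85.4783 196.4961]
176 [-26.3041  69.1108 
[... 950 characters left out ...]
 91.4022 165.3929]
208 [-32.7063  69.1315 203.3195] [-56.2391  91.9158 162.7327]
210 [-33.5168  69.1272 203.2559] [-59.4904  92.5947 159.0971]
212 [-33.9405  69.1276 203.8532] [-62.3195  93.1424 156.2858]
214 [-33.3879  69.1396 206.0603] [-65.9559  93.9014 152.2309]
216 [-34.8754  69.1272 204.8838] [-68.3364  94.3034 150.3525]
218 [-35.1208  69.1295 205.75  ] [-71.6733  94.9557 147.0014]
220 [-36.008   69.1242 205.5823] [-73.4565  95.1806 146.224 ]
222 [-36.6334  69.122  205.8391] [-74.5499  95.2193 146.564 ]
224 [-37.8844  69.1126 205.1308] [-74.988   95.0863 147.923 ]
226 [-38.34    69.1124 205.6651] [-75.8392  95.0635 148.6322]
228 [-39.3297  69.1061 205.3907] [-76.836   95.0791 149.1195]
```

```bash
python3 - <<'E'
from st import *
W=[(3,-2.2),(1.5,-2.1),(0,-2),(-.75,-1),(-1.2,-.5)]
rows([((-30+x)/1000,.07,z/1000,44) for x,z in W])
E
```

```text
(-0.027, 0.07, -0.0022, 44) [-0.0009, -0.0001, 0.0004, -0.06, -0.04, 0.12]
(-0.0285, 0.07, -0.0021000000000000003, 44) [-0.0024, -0.0001, 0.0007, -0.06, -0.04, 0.12]
(-0.03, 0.07, -0.002, 44) [-0.0039, -0.0001, 0.0009, -0.06, -0.04, 0.12]
(-0.03075, 0.07, -0.001, 44) [-0.0048, -0.0001, 0.0002, -0.06, -0.04, 0.12]
(-0.0312, 0.07, -0.0005, 44) [-0.0054, -0.0001, -0.0002, -0.06, -0.04, 0.12]
```

Request:
arm_command([
  [[-0.0009, 0, 0.0004, 0, 0, 0, 1], [-0.0016, 0, 0.0005, 0, 0, 0, 1], [-0.0024, 0, 0.0007, 0, 0, 0, 1], [-0.0032, 0, 0.0008, 0, 0, 0, 1], [-0.0039, 0, 0.0009, 0, 0, 0, 1], [-0.0039, 0, 0.0009, 0, 0, 0, 1], [-0.0039, 0, 0.0009, 0, 0, 0, 1]],
])

```text
time_s: 10.6
tool_pos: [0.514, 0.0233, 0.1587]
tool_rot: [-179.9, 14.0, 15.8]
force: [-0.6, 0.1, -1.8]
grip_width: 0.0554
```

```bash
python3 - <<'E'
from st import *
did([-.0039,0,.0009],[0,0,0]);st();slot_now()
E
```

```text
t 10.6 S meas [-0.0991  0.0698  0.1587] S cmd [-0.0991  0.0699  0.159 ] a -14.03 rot [-179.899    14.0304   15.7599] F_S [-0.5735  0.2237 -1.8008] Tq [-0.0354 -0.4155 -0.0237] w 0.0554
 q [  5.3201  15.9429 -14.5811  95.3961   5.4887  83.1805 -84.7838]
slot mm [-30.0303  69.8191  -2.2057] th 43.98 F_S [-0.5735  0.2237 -1.8008] t 10.6
```

```bash
python3 - <<'E'
from st import *
W=[(-.4,-1.5),(-.75,-1),(-1.2,-.5),(-1.5,0),(-1.8,.6),(-2,1.2),(-2.1,2)]
rows([((-30+x)/1000,.07,z/1000,44) for x,z in W])
E
```

```text
(-0.0304, 0.07, -0.0015, 44) [-0.0005, -0.0001, -0.0003, -0.06, -0.04, 0.12]
(-0.03075, 0.07, -0.001, 44) [-0.0009, -0.0001, -0.0007, -0.06, -0.04, 0.12]
(-0.0312, 0.07, -0.0005, 44) [-0.0015, -0.0001, -0.0011, -0.06, -0.04, 0.12]
(-0.0315, 0.07, 0.0, 44) [-0.0019, -0.0001, -0.0015, -0.06, -0.04, 0.12]
(-0.0318, 0.07, 0.0006, 44) [-0.0023, -0.0001, -0.002, -0.06, -0.04, 0.12]
(-0.032, 0.07, 0.0012, 44) [-0.0027, -0.0001, -0.0026, -0.06, -0.04, 0.12]
(-0.032100000000000004, 0.07, 0.002, 44) [-0.003, -0.0001, -0.0033, -0.06, -0.04, 0.12]
```

Request:
arm_command([
  [[-0.0005, 0, -0.0003, 0, 0, 0, 1], [-0.0009, 0, -0.0007, 0, 0, 0, 1], [-0.0015, 0, -0.0011, 0, 0, 0, 1], [-0.0019, 0, -0.0015, 0, 0, 0, 1], [-0.0019, 0, -0.0015, 0, 0, 0, 1]],
])

```text
time_s: 11.1
tool_pos: [0.5126, 0.0229, 0.1607]
tool_rot: [-179.9, 14.0, 15.8]
force: [-0.6, 0.2, -2.0]
grip_width: 0.0559
```

Request:
arm_command([
  [[-0.0004, 0, -0.0005, 0, 0, 0, 1], [-0.0008, 0, -0.0011, 0, 0, 0, 1], [-0.0008, 0, -0.0011, 0, 0, 0, 1]],
])

```text
time_s: 11.4
tool_pos: [0.5121, 0.0228, 0.162]
tool_rot: [-179.9, 14.0, 15.8]
force: [-0.6, 0.4, -2.2]
grip_width: 0.0559
```

```bash
python3 - <<'E'
from st import *
did([-.0019,0,-.0015],[0,0,0]);did([-.0008,0,-.0011],[0,0,0]);st();slot_now()
c=read_camera("wrist"); cv2.imwrite("pics/w6.png",c["img"][120:270,190:370,::-1].repeat(3,0).repeat(3,1)); slot_now()
E
```

```text
t 11.4 S meas [-0.1011  0.0698  0.162 ] S cmd [-0.1011  0.0699  0.1622] a -14.03 rot [-179.9003   14.027    15.7618] F_S [-0.5143  0.56   -2.1977] Tq [-0.0129 -0.3536  0.0029] w 0.0559
 q [  5.3894  15.5652 -14.585   95.469    5.4081  83.4664 -84.6836]
slot mm [-32.0243  69.8326   1.0896] th 43.98 F_S [-0.5143  0.56   -2.1977] t 11.4
slot mm [-32.042   69.7938   1.0443] th 43.98 F_S [ 0.1937 -0.8526 -2.3861] t 11.45
```

View pics/w6.png

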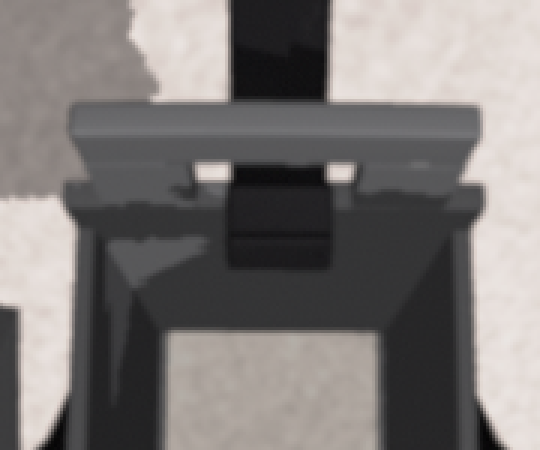

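Request:
arm_command([
  [[-0.0003, 0, -0.0007, 0, 0, 0, 1], [-0.0004, 0, -0.0014, 0, 0, 0, 1], [-0.0004, 0, -0.0019, 0, 0, 0, 1], [-0.0004, 0, -0.0019, 0, 0, 0, 1]],
])

```text
time_s: 11.85
tool_pos: [0.5122, 0.0228, 0.1639]
tool_rot: [-179.9, 14.0, 15.8]
force: [-0.6, 0.2, -2.3]
grip_width: 0.0552
```

```bash
python3 - <<'E'
from st import *
did([-.0004,0,-.0019],[0,0,0]);st();slot_now()
E
```

```text
t 11.85 S meas [-0.101   0.0698  0.1639] S cmd [-0.101   0.0699  0.1641] a -14.02 rot [-179.8989   14.0242   15.7606] F_S [-0.5008  0.3216 -2.2521] Tq [-0.0118 -0.3924  0.0427] w 0.0552
 q [  5.3918  15.4909 -14.5871  95.3276   5.3856  83.676  -84.6625]
slot mm [-31.9085  69.8317   3.0403] th 43.97 F_S [-0.5008  0.3216 -2.2521] t 11.85
```

Request:
arm_command([
  [[-0.0004, 0, 0.0001, 0, 0, 0, 1], [-0.0004, 0, 0.0001, 0, 0, 0, 1]],
])

```text
time_s: 12.05
tool_pos: [0.5116, 0.0226, 0.1638]
tool_rot: [-179.9, 14.0, 15.8]
force: [-0.6, 1.2, -2.2]
grip_width: 0.0556
```

Request:
arm_command([
  [[-0.0004, 0, 0.0001, 0, 0, 0, 1], [-0.0004, 0, 0.0001, 0, 0, 0, 1]],
])

```text
time_s: 12.25
tool_pos: [0.5113, 0.0226, 0.1638]
tool_rot: [-179.9, 14.0, 15.8]
force: [0.1, -0.9, -1.7]
grip_width: 0.0558
```

Request:
arm_command([
  [[-0.0004, 0, 0.0001, 0, 0, 0, 1], [-0.0004, 0, 0.0001, 0, 0, 0, 1]],
])

```text
time_s: 12.45
tool_pos: [0.5109, 0.0225, 0.1638]
tool_rot: [-179.9, 14.0, 15.8]
force: [0.2, 0.2, -1.3]
grip_width: 0.0559
```

```bash
python3 - <<'E'
from st import *
for i in range(3): did([-.0004,0,.0001],[0,0,0])
st();slot_now()
E
```

```text
t 12.45 S meas [-0.1023  0.0698  0.1638] S cmd [-0.1023  0.0699  0.1641] a -14.03 rot [-179.8978   14.0275   15.7617] F_S [ 0.2644  0.1404 -1.3417] Tq [ 0.0513 -0.4359 -0.0192] w 0.0559
 q [  5.4335  15.3473 -14.5876  95.5164   5.3594  83.6287 -84.6237]
slot mm [-33.2196  69.8342   2.9407] th 43.98 F_S [ 0.2644  0.1404 -1.3417] t 12.45
```

Request:
arm_command([
  [[-0.0003, 0, 0.0001, 0, 0, 0, 1], [-0.0003, 0, 0.0001, 0, 0, 0, 1]],
])

```text
time_s: 12.65
tool_pos: [0.5108, 0.0224, 0.1638]
tool_rot: [-179.9, 14.0, 15.8]
force: [1.0, 0.3, -2.0]
grip_width: 0.056
```

Request:
arm_command([
  [[-0.0003, 0, 0.0001, 0, 0, 0, 1], [-0.0003, 0, 0.0001, 0, 0, 0, 1]],
])

```text
time_s: 12.85
tool_pos: [0.5107, 0.0224, 0.1638]
tool_rot: [-179.9, 14.0, 15.8]
force: [1.8, 0.9, -2.0]
grip_width: 0.0562
```

```bash
python3 - <<'E'
from st import *
for i in range(2): did([-.0003,0,.0001],[0,0,0])
st();slot_now()
W=[(-1.8,3),(-2,3),(-2,3.7),(-2,4.4),(-2,5.1),(-2,5.8),(-2.05,6.5),(-2.25,7),(-2.75,8),(-3.5,9),(-4,10),(-4.5,11),(-5.25,12)]
rows([((-30.2+x)/1000,.07,z/1000,44) for x,z in W])
E
```

```text
t 12.85 S meas [-0.1025  0.0698  0.1638] S cmd [-0.1029  0.0699  0.164 ] a -13.97 rot [-179.9018   13.9745   15.7645] F_S [ 1.9501  0.3662 -1.9706] Tq [ 0.0476 -0.7307 -0.0217] w 0.0562
 q [  5.452   15.2832 -14.5904  95.5886   5.3475  83.5651 -84.6058]
slot mm [-33.4518  69.8171   2.9785] th 43.92 F_S [ 1.9501  0.3662 -1.9706] t 12.85
(-0.032, 0.07, 0.003, 44) [0.0018, -0.0001, -0.0003, -0.06, -0.04, 0.12]
(-0.0322, 0.07, 0.003, 44) [0.0016, -0.0001, -0.0003, -0.06, -0.04, 0.12]
(-0.0322, 0.07, 0.0037, 44) [0.0014, -0.0001, -0.001, -0.06, -0.04, 0.12]
(-0.0322, 0.07, 0.0044, 44) [0.0012, -0.0001, -0.0016, -0.06, -0.04, 0.12]
(-0.0322, 0.07, 0.0050999999999999995, 44) [0.0011, -0.0001, -0.0023, -0.06, -0.04, 0.12]
(-0.0322, 0.07, 0.0058, 44) [0.0009, -0.0001, -0.003, -0.06, -0.04, 0.12]
(-0.03225, 0.07, 0.0065, 44) [0.0007, -0.0001, -0.0037, -0.06, -0.04, 0.12]
(-0.03245, 0.07, 0.007, 44) [0.0004, -0.0001, -0.0041, -0.06, -0.04, 0.12]
(-0.03295, 0.07, 0.008, 44) [-0.0004, -0.0001, -0.0049, -0.06, -0.04, 0.12]
(-0.0337, 0.07, 0.009, 44) [-0.0013, -0.0001, -0.0057, -0.06, -0.04, 0.12]
(-0.0342, 0.07, 0.01, 44) [-0.0021, -0.0001, -0.0066, -0.06, -0.04, 0.12]
(-0.0347, 0.07, 0.011, 44) [-0.0028, -0.0001, -0.0074, -0.06, -0.04, 0.12]
(-0.03545, 0.07, 0.012, 44) [-0.0037, -0.0001, -0.0082, -0.06, -0.04, 0.12]
```

Request:
arm_command([
  [[0.0008, 0, -0.0002, 0, 0, 0, 1], [0.0016, 0, -0.0003, 0, 0, 0, 1], [0.0016, 0, -0.0003, 0, 0, 0, 1], [0.0014, 0, -0.001, 0, 0, 0, 1], [0.0014, 0, -0.001, 0, 0, 0, 1]],
])

```text
time_s: 13.35
tool_pos: [0.5118, 0.0227, 0.1645]
tool_rot: [-179.9, 14.0, 15.8]
force: [-0.2, 0.5, -2.4]
grip_width: 0.056
```

Request:
arm_command([
  [[-0.0001, 0, -0.0003, 0, 0, 0, 1], [-0.0002, 0, -0.0006, 0, 0, 0, 1], [-0.0002, 0, -0.0006, 0, 0, 0, 1]],
])

```text
time_s: 13.65
tool_pos: [0.5118, 0.0227, 0.1651]
tool_rot: [-179.9, 14.0, 15.8]
force: [-0.2, 0.4, -1.0]
grip_width: 0.0557
```

Request:
arm_command([
  [[-0.0001, 0, -0.0003, 0, 0, 0, 1], [-0.0002, 0, -0.0007, 0, 0, 0, 1], [-0.0002, 0, -0.0007, 0, 0, 0, 1]],
])

```text
time_s: 13.95
tool_pos: [0.5118, 0.0227, 0.1658]
tool_rot: [-179.9, 14.0, 15.8]
force: [-0.1, 1.0, -1.2]
grip_width: 0.0562
```

```bash
python3 - <<'E'
from st import *
for d in ([.0014,0,-.001],[-.0002,0,-.0006],[-.0002,0,-.0007]): did(d,[0,0,0])
st();slot_now()
E
```

```text
t 13.95 S meas [-0.1014  0.0698  0.1658] S cmd [-0.1014  0.0699  0.166 ] a -14.03 rot [-179.9024   14.0291   15.7569] F_S [ 0.164   1.0328 -1.1866] Tq [ 0.0269 -0.4183 -0.0078] w 0.0562
 q [  5.4086  15.3684 -14.5868  95.2533   5.3598  83.872  -84.6293]
slot mm [-32.2927  69.7799   4.9283] th 43.98 F_S [ 0.164   1.0328 -1.1866] t 13.95
```

Request:
arm_command([
  [[-0.0001, 0, -0.0004, 0, 0, 0, 1], [-0.0002, 0, -0.0007, 0, 0, 0, 1], [-0.0002, 0, -0.0007, 0, 0, 0, 1]],
])

```text
time_s: 14.25
tool_pos: [0.5118, 0.0227, 0.1665]
tool_rot: [-179.9, 14.0, 15.8]
force: [-0.2, -1.1, -2.7]
grip_width: 0.0557
```

Request:
arm_command([
  [[-0.0001, 0, -0.0004, 0, 0, 0, 1], [-0.0002, 0, -0.0007, 0, 0, 0, 1], [-0.0002, 0, -0.0007, 0, 0, 0, 1]],
])

```text
time_s: 14.55
tool_pos: [0.5118, 0.0227, 0.1673]
tool_rot: [-179.9, 14.0, 15.8]
force: [-0.1, 0.5, -1.5]
grip_width: 0.0555
```

```bash
python3 - <<'E'
from st import *
for d in ([-.0002,0,-.0007],[-.0002,0,-.0007]): did(d,[0,0,0])
st();slot_now()
W=[(-2.25,7),(-2.75,8),(-3.5,9),(-4,10),(-4.5,11),(-5.25,12),(-6.5,14),(-8,16)]
rows([((-30.2+x)/1000,.07,z/1000,44) for x,z in W])
E
```

```text
t 14.55 S meas [-0.1014  0.0698  0.1673] S cmd [-0.1014  0.0699  0.1675] a -14.03 rot [-179.8981   14.031    15.7589] F_S [ 0.0618  0.5296 -1.462 ] Tq [ 0.069  -0.3413  0.0485] w 0.0555
 q [  5.416   15.3021 -14.5918  95.1636   5.3398  84.0276 -84.609 ]
slot mm [-32.3417  69.8022   6.3679] th 43.98 F_S [ 0.0618  0.5296 -1.462 ] t 14.55
(-0.03245, 0.07, 0.007, 44) [-0.0002, -0.0001, -0.0004, -0.06, -0.04, 0.12]
(-0.03295, 0.07, 0.008, 44) [-0.001, -0.0001, -0.0012, -0.06, -0.04, 0.12]
(-0.0337, 0.07, 0.009, 44) [-0.0019, -0.0001, -0.002, -0.06, -0.04, 0.12]
(-0.0342, 0.07, 0.01, 44) [-0.0027, -0.0001, -0.0029, -0.06, -0.04, 0.12]
(-0.0347, 0.07, 0.011, 44) [-0.0034, -0.0001, -0.0037, -0.06, -0.04, 0.12]
(-0.03545, 0.07, 0.012, 44) [-0.0043, -0.0001, -0.0045, -0.06, -0.04, 0.12]
(-0.0367, 0.07, 0.014, 44) [-0.006, -0.0001, -0.0062, -0.06, -0.04, 0.12]
(-0.038200000000000005, 0.07, 0.016, 44) [-0.008, -0.0002, -0.0077, -0.06, -0.04, 0.12]
```

Request:
arm_command([
  [[-0.0002, 0, -0.0004, 0, 0, 0, 1], [-0.0006, 0, -0.0008, 0, 0, 0, 1], [-0.001, 0, -0.0012, 0, 0, 0, 1], [-0.001, 0, -0.0012, 0, 0, 0, 1]],
])

```text
time_s: 14.95
tool_pos: [0.5111, 0.0224, 0.1687]
tool_rot: [-179.9, 14.0, 15.8]
force: [0.5, -0.3, -1.5]
grip_width: 0.0561
```

Request:
arm_command([
  [[-0.0005, 0, -0.0004, 0, 0, 0, 1], [-0.0009, 0, -0.0008, 0, 0, 0, 1], [-0.0013, 0, -0.0012, 0, 0, 0, 1], [-0.0017, 0, -0.0017, 0, 0, 0, 1], [-0.0017, 0, -0.0017, 0, 0, 0, 1]],
])

```text
time_s: 15.45
tool_pos: [0.5099, 0.0221, 0.1708]
tool_rot: [-179.9, 14.0, 15.8]
force: [0.2, -0.6, -2.5]
grip_width: 0.0559
```

```bash
python3 - <<'E'
from st import *
for d in ([-.001,0,-.0012],[-.0017,0,-.0017]): did(d,[0,0,0])
st();slot_now()
c=read_camera("wrist"); cv2.imwrite("pics/w7.png",c["img"][120:270,190:370,::-1].repeat(3,0).repeat(3,1)); slot_now()
E
```

```text
t 15.45 S meas [-0.1033  0.0698  0.1708] S cmd [-0.1033  0.0699  0.171 ] a -14.03 rot [-179.9014   14.0278   15.7585] F_S [ 0.0604 -0.6286 -2.4501] Tq [ 0.0766 -0.4335  0.0077] w 0.0559
 q [  5.4856  14.9276 -14.5949  95.2039   5.2617  84.343  -84.5085]
slot mm [-34.2706  69.785    9.8866] th 43.98 F_S [ 0.0604 -0.6286 -2.4501] t 15.45
slot mm [-34.2602  69.804    9.8691] th 43.98 F_S [ 0.2445  0.1    -1.8305] t 15.5
```

View pics/w7.png

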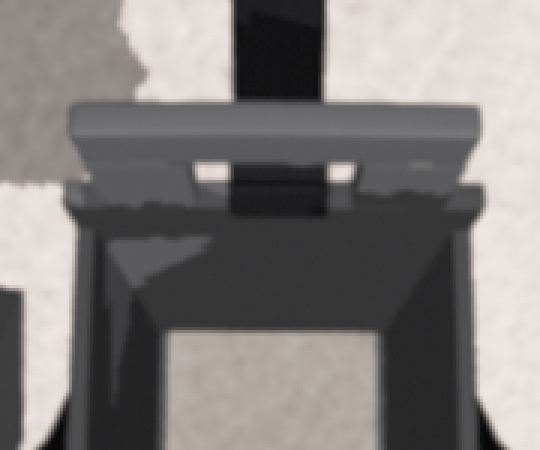

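Request:
arm_command([
  [[-0.0007, 0, -0.0009, 0, 0, 0, 1], [-0.0012, 0, -0.0012, 0, 0, 0, 1], [-0.0017, 0, -0.0016, 0, 0, 0, 1], [-0.0025, 0, -0.0025, 0, 0, 0, 1], [-0.0034, 0, -0.0033, 0, 0, 0, 1], [-0.0034, 0, -0.0033, 0, 0, 0, 1]],
])

```text
time_s: 16.1
tool_pos: [0.5075, 0.0214, 0.1749]
tool_rot: [-179.9, 14.0, 15.8]
force: [-0.4, 0.5, -1.5]
grip_width: 0.0558
```

Request:
arm_command([
  [[-0.001, 0, -0.0008, 0, 0, 0, 1], [-0.0019, 0, -0.0016, 0, 0, 0, 1], [-0.0042, 0, -0.0023, 0, 0, 0, 1], [-0.0075, 0, -0.0033, 0, 0, 0, 1], [-0.012, 0, -0.0045, 0, 0, 0, 1], [-0.0175, 0, -0.006, 0, 0, 0, 1], [-0.023, 0, -0.007, 0, 0, 0, 1], [-0.03, 0, -0.008, 0, 0, 0, 1], [-0.03, 0, -0.008, 0, 0, 0, 1], [-0.03, 0, -0.008, 0, 0, 0, 1]],
])

```text
time_s: 17.1
tool_pos: [0.4814, 0.014, 0.19]
tool_rot: [-179.9, 14.0, 15.7]
force: [-0.2, -0.6, -1.4]
grip_width: 0.0559
```

```bash
python3 - <<'E'
from st import *
for d in ([-.0034,0,-.0033],[-.03,0,-.008]): did(d,[0,0,0])
st();slot_now()
c=read_camera("wrist"); cv2.imwrite("pics/w8.png",c["img"][:,:,::-1]); slot_now()
E
```

```text
t 17.1 S meas [-0.133   0.0697  0.19  ] S cmd [-0.133   0.0698  0.19  ] a -14.0 rot [-179.9123   13.9979   15.7493] F_S [-0.3311 -0.553  -1.411 ] Tq [-0.0169 -0.3573  0.0404] w 0.0559
 q [  6.4559  10.6671 -14.5216  97.9779   4.4195  85.6173 -83.2869]
slot mm [-63.9835  69.6596  29.0899] th 43.95 F_S [-0.3311 -0.553  -1.411 ] t 17.1
slot mm [-63.9029  69.7305  28.9316] th 43.96 F_S [ 0.2165 -0.0283 -1.6345] t 17.15
```

View pics/w8.png

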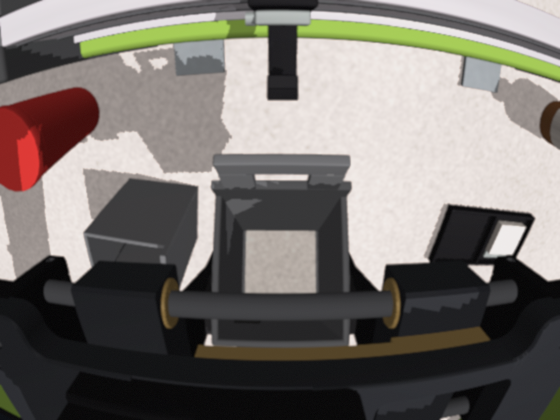

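```bash
python3 - <<'E'
from st import *
print(row([.47,-.12,.18],Rtool(5,13.5)))
f=np.array([np.cos(np.radians(11.1)),np.sin(np.radians(11.1)),0])
T=np.array([.4403,-.2550,.048])+.0015*f-[0,0,.0069]; print(T)
print(row(T+[0,0,.09],Rtool(A0,11.1)))
E
```

```text
(array([-0.0436,  0.126 ,  0.021 ]), array([ 0.09, 19.01,  2.26]))
[ 0.4418 -0.2547  0.0411]
(array([-0.0936,  0.2481,  0.0837]), array([-0.75, 43.94,  4.71]))
```

Request:
arm_command([
  [[-0.007, 0.015, 0.002, 0, 2.5, 0.3, 1], [-0.015, 0.035, 0.005, 0, 6, 0.7, 1], [-0.022, 0.06, 0.01, 0, 9.5, 1.1, 1], [-0.03, 0.085, 0.015, 0, 13, 1.6, 1], [-0.038, 0.11, 0.018, 0, 16.5, 2, 1], [-0.0436, 0.126, 0.021, 0, 19, 2.3, 1], [-0.0436, 0.126, 0.021, 0, 19, 2.3, 1], [-0.0436, 0.126, 0.021, 0, 19, 2.3, 1]],
])

```text
time_s: 17.95
tool_pos: [0.4696, -0.1199, 0.1797]
tool_rot: [180.0, -4.9, 13.4]
force: [0.2, 0.6, -2.1]
grip_width: 0.0559
```

```bash
python3 - <<'E'
from st import *
did([-.0436,.126,.021],[0,19,2.3]);o=st();print(o["tool_pos"],cmd()[0])
print(row([.4418,-.2547,.131],Rtool(A0,11.1)))
E
```

```text
t 17.95 S meas [-0.1805 -0.0561  0.1797] S cmd [-0.1802 -0.0563  0.18  ] a 4.93 rot [179.9535  -4.9363  13.4132] F_S [ 0.3547  0.5574 -2.1207] Tq [0.0498 0.1078 0.0127] w 0.0559
 q [ 18.6065  -3.2876  -5.5864 112.5694  -2.7014  66.2825 -62.5807]
[ 0.4696 -0.1199  0.1797] [ 0.47 -0.12  0.18]
(array([-0.0628,  0.1244,  0.0439]), array([-0.63, 24.95,  2.3 ]))
```

Request:
arm_command([
  [[-0.01, 0.02, 0.01, -0.1, 4, 0.4, 1], [-0.021, 0.042, 0.02, -0.2, 8.5, 0.8, 1], [-0.032, 0.064, 0.03, -0.3, 13, 1.2, 1], [-0.043, 0.086, 0.04, -0.4, 17.5, 1.6, 1], [-0.054, 0.108, 0.05, -0.5, 22, 2, 1], [-0.064, 0.1244, 0.059, -0.6, 25, 2.3, 1], [-0.064, 0.1244, 0.059, -0.6, 25, 2.3, 1], [-0.064, 0.1244, 0.059, -0.6, 25, 2.3, 1], [-0.064, 0.1244, 0.059, -0.6, 25, 2.3, 1]],
])

```text
time_s: 18.85
tool_pos: [0.4432, -0.2533, 0.1161]
tool_rot: [-180.0, -30.0, 11.3]
force: [-0.4, 0.4, -1.8]
grip_width: 0.0558
```

```bash
python3 - <<'E'
from st import *
did([-.064,.1244,.059],[-.6,25,2.3]);o=st();print(o["tool_pos"],cmd()[0])
c=read_camera("wrist"); cv2.imwrite("pics/w9.png",c["img"][:,:,::-1]); 
c=read_camera("side"); cv2.imwrite("pics/s9.png",cv2.resize(c["img"][100:300,330:530,::-1],None,fx=3,fy=3,interpolation=cv2.INTER_CUBIC))
for nm in ("side","scene"):
    if nm=="scene": c=read_camera("scene")
    W=cloud(c)
    f=Rtool(30,11.1); q=(W-[.4403,-.2550,0])@np.stack([[np.cos(.1937),np.sin(.1937),0],[-np.sin(.1937),np.cos(.1937),0],[0,0,1]],1)
    m=(abs(q[...,0])<.06)&(abs(q[...,1])<.06)&(q[...,2]>.06)&(q[...,2]<.2)
    P=q[m]
    for z in (.085,.095,.105,.115,.125,.15,.16,.17,.18,.19,.2): 
        k=P[abs(P[:,2]-z)<.004]
        if len(k)>3: print(nm,z,len(k),np.percentile(k,[2,98],axis=0)[:,:2]*1000)
E
```

```text
t 18.85 S meas [-0.2419 -0.1775  0.1161] S cmd [-0.2435 -0.1785  0.1159] a 29.86 rot [-179.9797  -29.9576   11.3049] F_S [-0.2494  0.439  -1.759 ] Tq [0.0893 0.8079 0.0026] w 0.0558
 q [ 27.7466  -5.7122  15.5755 128.4537 -33.554   43.9652 -13.3579]
[ 0.4432 -0.2533  0.1161] [ 0.4419 -0.2547  0.1159]
side 0.085 67 [[-31.0077   2.6719]
 [ 33.3886  32.4415]]
side 0.095 74 [[-30.8752  17.6376]
 [ 31.8022  31.7881]]
side 0.105 72 [[-30.8212  19.0642]
 [ 34.1651  32.2158]]
side 0.115 51 [[-30.4313  25.533 ]
 [ 33.3011  37.4088]]
side 0.125 70 [[-24.2611  -5.7558]
 [ 33.5498  40.4172]]
side 0.15 45 [[ 16.0778 -27.0456]
 [ 33.6282  31.4986]]
side 0.16 62 [[ 11.2174 -25.4466]
 [ 32.492   31.1317]]
side 0.17 53 [[ -7.691  -26.2919]
 [ 33.4421  31.7919]]
side 0.18 27 [[ 30.2032 -19.3469]
 [ 34.7358  28.8005]]
side 0.19 19 [[-15.1941 -32.773 ]
 [ 34.2762  25.1457]]
side 0.2 13 [[-16.7767 -33.1135]
 [ 34.3448  22.4006]]
scene 0.085 80 [[-16.5066 -26.1724]
 [ 35.0784  28.0666]]
scene 0.095 70 [[ -3.1866 -26.2159]
 [ 35.0781  27.1697]]
scene 0.105 79 [[  2.9205 -26.2358]
 [ 35.4487  26.8684]]
scene 0.115 74 [[ -2.0413 -34.8605]
 [ 34.8227  27.4355]]
scene 0.125 109 [[-30.834  -34.8602]
 [ 35.0159  27.5738]]
scene 0.15 167 [[-31.7833 -38.2976]
 [ 34.8782  39.3391]]
scene 0.16 221 [[-31.3999 -41.1137]
 [ 34.7482  40.9346]]
scene 0.17 205 [[-40.5831 -42.7612]
 [ 34.8985  43.4845]]
scene 0.18 138 [[-59.758  -55.9295]
 [ 34.7617  52.0294]]
scene 0.19 70 [[-59.5269 -58.813 ]
 [ 34.0843  55.354 ]]
scene 0.2 53 [[-45.2047 -58.4284]
 [ 35.5766  55.4584]]
```

View pics/w9.png

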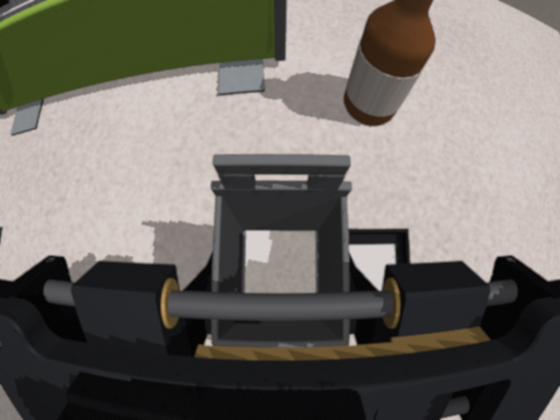

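View pics/s9.png

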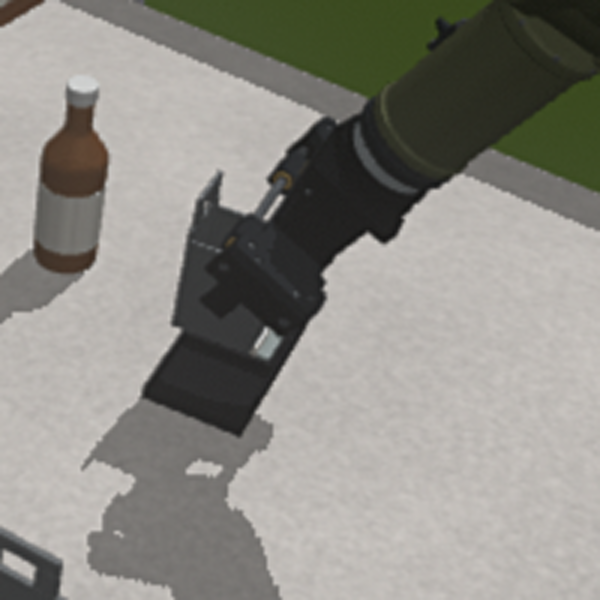

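Request:
arm_command([
  [[-0.005, 0, 0.0087, 0, 0, 0, 1], [-0.0125, 0, 0.0217, 0, 0, 0, 1], [-0.02, 0, 0.0346, 0, 0, 0, 1], [-0.0275, 0, 0.0476, 0, 0, 0, 1], [-0.0325, 0, 0.0562, 0, 0, 0, 1], [-0.0355, 0, 0.0614, 0, 0, 0, 1], [-0.0355, 0, 0.0614, 0, 0, 0, 1], [-0.0355, 0, 0.0614, 0, 0, 0, 1], [-0.0355, 0, 0.0614, 0, 0, 0, 1]],
])

```text
time_s: 19.9
tool_pos: [0.4422, -0.2551, 0.0454]
tool_rot: [180.0, -30.0, 11.1]
force: [0.1, 0.5, -1.9]
grip_width: 0.0559
```

```bash
python3 - <<'E'
from st import *
did([-.0355,0,.0614],[0,0,0]);o=st();print(o["tool_pos"],cmd()[0],o["force"])
print(row([.4418,-.2547,.0411],Rtool(A0,11.1)))
E
```

```text
t 19.9 S meas [-0.2433 -0.1789  0.0454] S cmd [-0.2435 -0.1784  0.0449] a 29.92 rot [179.9784 -30.021   11.1104] F_S [ 0.289   0.49   -1.8502] Tq [0.0977 0.8377 0.0411] w 0.0559
 q [ 27.44     1.6129  16.9627 131.8438 -44.1468  37.008   -0.8236]
[ 0.4422 -0.2551  0.0454] [ 0.4419 -0.2547  0.0449] [ 0.1461  0.5498 -1.8502]
(array([-0.002 , -0.    ,  0.0033]), array([-0.03, -0.04, -0.  ]))
```

Now down until contact in small steps.

Request:
arm_command([
  [[-0.0008, 0, 0.0013, 0, 0, 0, 1], [-0.0015, 0, 0.0026, 0, 0, 0, 1], [-0.0015, 0, 0.0026, 0, 0, 0, 1]],
])

```text
time_s: 20.2
tool_pos: [0.4417, -0.2547, 0.0416]
tool_rot: [-180.0, -30.0, 11.1]
force: [-0.9, 0.6, -1.3]
grip_width: 0.0557
```

Request:
arm_command([
  [[-0.0003, 0, 0.0005, 0, 0, 0, 1], [-0.0005, 0, 0.0009, 0, 0, 0, 1], [-0.0005, 0, 0.0009, 0, 0, 0, 1]],
])

```text
time_s: 20.5
tool_pos: [0.4422, -0.2549, 0.0414]
tool_rot: [-180.0, -30.0, 11.1]
force: [-3.0, 0.6, 5.5]
grip_width: 0.0562
```

Request:
arm_command([
  [[0.0002, 0, -0.0004, 0, 0, 0, 1], [0.0002, 0, -0.0004, 0, 0, 0, 1], [0.0002, 0, -0.0004, 0, 0, 0, 1]],
], newtons=10)

```text
time_s: 20.8
tool_pos: [0.4421, -0.2549, 0.0414]
tool_rot: [-180.0, -30.0, 11.1]
force: [0.1, 0.3, 2.3]
grip_width: 0.056
```

```bash
python3 - <<'E'
from st import *
for d in ([-.0015,0,.0026],[-.0005,0,.0009],[.0002,0,-.0004]): did(d,[0,0,0])
o=st();print(o["tool_pos"],cmd()[0],o["force"])
for nm in ("side","scene"):
    c=read_camera(nm)
    cv2.imwrite(f"pics/{nm}10.png",cv2.resize(c["img"][100:300,330:530,::-1] if nm=="side" else c["img"][180:340,50:230,::-1],None,fx=3,fy=3,interpolation=cv2.INTER_CUBIC))
E
```

```text
t 20.8 S meas [-0.2434 -0.1787  0.0414] S cmd [-0.2436 -0.1784  0.0413] a 29.9 rot [-179.9859  -30.0055   11.0893] F_S [0.2233 0.2528 2.2745] Tq [0.1503 0.5893 0.0752] w 0.056
 q [ 27.4782   2.0708  16.9599 131.988  -44.85    36.6982  -0.0451]
[ 0.4421 -0.2549  0.0414] [ 0.4419 -0.2547  0.0413] [0.1469 0.3036 2.2745]
```

View pics/side10.png

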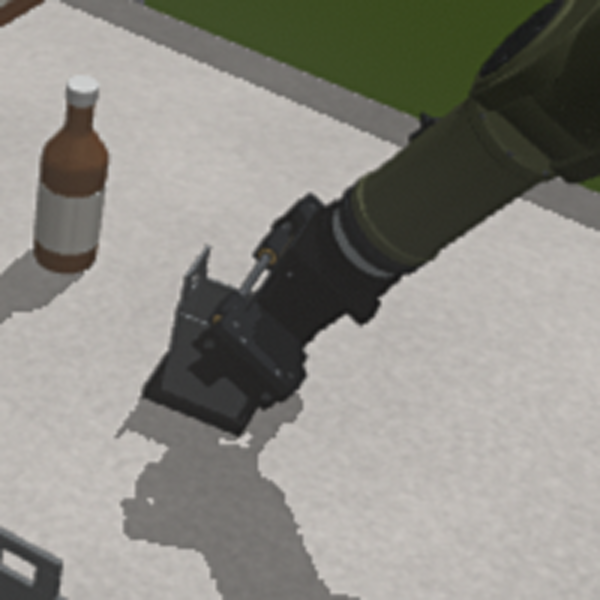

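View pics/scene10.png

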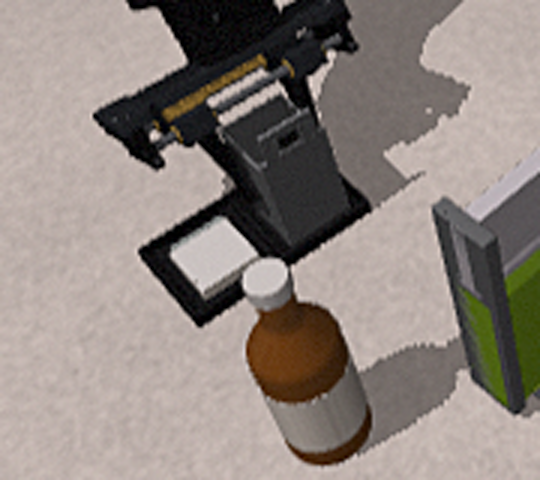

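The pot stands in the bay with the floor carrying it. The force is +2.3 N at the height I predicted, so I'm opening the gripper.

Request:
arm_command([
  [[0, 0, 0, 0, 0, 0, -0.3], [0, 0, 0, 0, 0, 0, -0.5], [0, 0, 0, 0, 0, 0, -0.8], [0, 0, 0, 0, 0, 0, -1], [0, 0, 0, 0, 0, 0, -1], [0, 0, 0, 0, 0, 0, -1], [0, 0, 0, 0, 0, 0, -1], [0, 0, 0, 0, 0, 0, -1]],
])

```text
time_s: 21.7
tool_pos: [0.4417, -0.2548, 0.0411]
tool_rot: [-180.0, -30.0, 11.1]
force: [0.3, -0.1, -0.2]
grip_width: 0.0869
```

```bash
python3 - <<'E'
from st import *
o=st();print(o["force"])
c=read_camera("wrist"); cv2.imwrite("pics/w11.png",c["img"][:,:,::-1])
E
```

```text
t 21.7 S meas [-0.2437 -0.1785  0.0411] S cmd [-0.2436 -0.1784  0.0413] a 29.87 rot [-179.9624  -29.9705   11.0795] F_S [ 0.2993 -0.1769 -0.1703] Tq [0.0568 0.5979 0.0354] w 0.0869
 q [ 27.4809   2.0842  16.9654 132.0129 -44.8329  36.6962  -0.0457]
[ 0.3359 -0.0896 -0.1703]
```

View pics/w11.png

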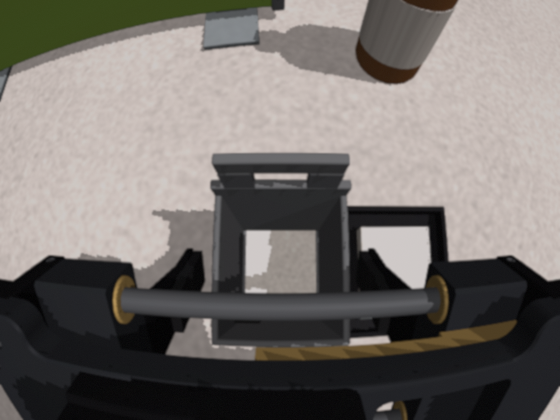

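Request:
arm_command([
  [[0, 0, -0.01, 0, 0, 0, -1], [0, 0, -0.025, 0, 0, 0, -1], [0, 0, -0.045, 0, 0, 0, -1], [0.01, 0, -0.07, 0, 0, 0, -1], [0.03, 0, -0.1, 0, -2, 0, -1], [0.05, 0, -0.13, 0, -5, 0, -1], [0.065, 0, -0.16, 0, -8, 0, -1], [0.065, 0, -0.16, 0, -8, 0, -1], [0.065, 0, -0.16, 0, -8, 0, -1]],
])

```text
time_s: 22.65
tool_pos: [0.4191, -0.2596, 0.213]
tool_rot: [179.9, -22.0, 11.2]
force: [0.4, 0.0, -0.3]
grip_width: 0.0875
```

```bash
python3 - <<'E'
from st import *
did([.065,0,-.16],[0,-8,0]);o=st()
B=np.stack([[np.cos(.1937),np.sin(.1937),0],[-np.sin(.1937),np.cos(.1937),0],[0,0,1]],1)
for nm in ("scene","side","wrist"):
    c=read_camera(nm); W=wcloud(c) if nm=="wrist" else cloud(c); q=(W-[.4403,-.2550,0])@B
    cv2.imwrite(f"pics/{nm}12.png",c["img"][:,:,::-1])
    for lo,hi in ((.03,.055),(.06,.085),(.088,.096),(.11,.131)):
        m=(abs(q[...,0])<.05)&(abs(q[...,1])<.045)&(q[...,2]>lo)&(q[...,2]<hi); P=q[m]
        if len(P)>5: print(nm,lo,len(P),np.percentile(P,[1,99],axis=0)*1000)
    for t in ("tumbler","bottle","phone"):
        if nm=="wrist": continue
        r=search_frame(t,nm); print(t,[(d["position"],round(d["conf"],2)) for d in r[:1]])
E
```

```text
t 22.65 S meas [-0.2668 -0.177   0.213 ] S cmd [-0.2672 -0.1766  0.2124] a 21.97 rot [179.948  -22.0496  11.1612] F_S [ 0.3866 -0.0649 -0.2634] Tq [0.0194 0.4735 0.036 ] w 0.0875
 q [ 29.3209 -11.5333  10.7965 118.6478 -17.2877  59.6826 -31.6111]
scene 0.03 249 [[-33.0296 -27.3671  30.2377]
 [ 33.7738  27.4122  54.7108]]
scene 0.06 386 [[-33.311  -27.1978  60.5365]
 [ 33.965   26.7941  84.6395]]
scene 0.088 159 [[-33.5905 -27.2144  88.1212]
 [ 33.2445  28.1606  95.5559]]
scene 0.11 119 [[ 27.1819 -20.8914 110.4749]
 [ 33.7493  22.0417 129.7808]]
tumbler [([321.1, 144.0], 0.77)]
bottle [([149.7, 303.8], 0.83)]
phone [([388.1, 199.0], 0.71)]
side 0.03 278 [[-32.8202 -27.8383  30.5345]
 [ 32.3849  31.4957  54.74  ]]
side 0.06 435 [[-32.7422 -28.4777  60.2438]
 [ 31.7563  31.0528  84.6968]]
side 0.088 165 [[-32.7832 -28.4455  88.1009]
 [ 31.7267  31.2638  95.8961]]
side 0.11 54 [[ 28.8314 -20.6386 110.9523]
 [ 34.0109  23.6944 130.553 ]]
tumbler [([240.5, 332.0], 0.71)]
bottle [([350.9, 161.4], 0.85)]
phone [([153.7, 335.2], 0.65)]
wrist 0.03 1562 [[-31.9246 -25.0905  30.4775]
 [ 27.5627  25.2565  54.1801]]
wrist 0.06 611 [[-31.0581 -25.1345  60.2045]
 [ 27.6214  25.3442  82.2289]]
wrist 0.088 769 [[-33.5621 -27.9955  88.1873]
 [ 27.621   27.884   95.3286]]
wrist 0.11 349 [[ 27.3547 -21.4105 110.1735]
 [ 30.9327  21.2427 130.4318]]
```

View pics/side12.png

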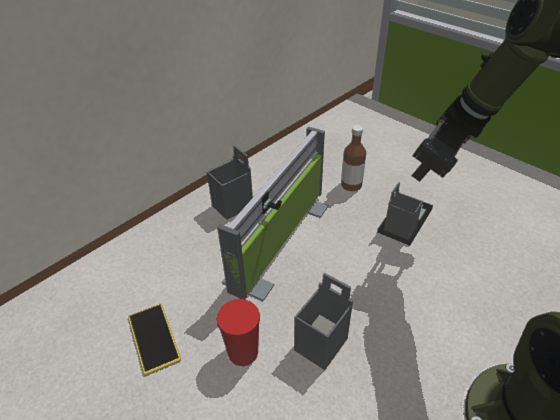

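View pics/scene12.png

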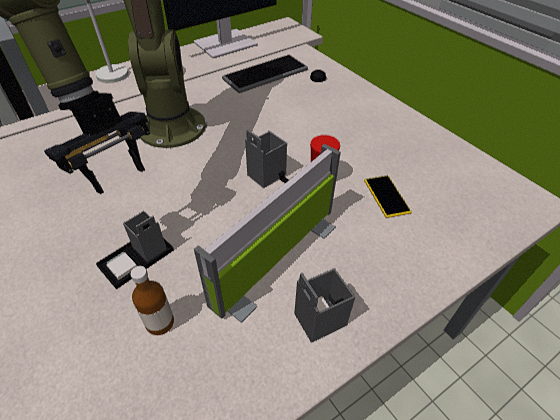

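The side view shows the pot upright in the bay at (405,215) and the bare hook at (270,203). The bottle, tumbler and phone are where they were at the start. I'm handing in.

```bash
python3 -c "
from cell import *
print(sign_off())"
```

```text
the job is handed in; nothing more can be done
None
```

The pen pot is off the hook and standing upright in the tray's empty bay. I handed the job in at about 23 s of the 72 s allowed; `sign_off()` gave no verdict.

**Unhooking:** I gripped the hanging pot, the smallest of the three look-alikes, by its flat sides. I raised it about 5.5 mm, shifted it 3 mm sideways to centre the slot on the hook, and swung the bottom out to 44°. I felt for the barb; the wrist force read about 2 N there. Then I backed off 1.1 mm and raised the bridge past the barb and out. The wrist force is read only at the end of each move, and no reading near the hook came close to 8 N.

**Placing:** I lowered the pot until the wrist force showed the floor carrying it, then opened the fingers and drew the gripper clear.

**Last checks:**
- **Pot:** all three cameras put its middle within about 3 mm of the bay's centre, and it is upright. The side camera read about 1.5 mm to one side and the wrist camera sees only part of the pot.
- **Robot:** the fingers are open and touching nothing.
- **Other things:** tumbler, bottle and phone look unmoved. The networks' pixel positions changed by at most about 6 px, which is about their own scatter. The phone in the scene view was missed at the start, so I could compare it only in the side view.
- **Disagreement:** the wrist camera sat 1–2 mm off the two fixed cameras at the hook, so I relied on the feel of the barb there.

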